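Load the sample rotator

ROBOT

A 6-joint arm with a two-finger parallel gripper is mounted at the origin on the work surface. World frame = base frame: x ahead of the robot, y to its left, z up, the work surface at z = 0. Lengths are in m, angles in degrees, forces in N, time in s.
With the tool pointing down it reaches from about 0.4 to 0.825 m from the base axis. Payload 7 kg.
Tool frame: the origin (TCP) lies between the finger pads; the fingertips stand 19 mm ahead of it and the grasp point (between the pads) is the TCP; x points along the fingers, y is the direction in which the jaws open and shut, and the axes are right-handed (so a half turn about x gives the same grasp; the last joint's range is limited). The gripper opens to 88 mm and grips with 3 to 60 N. Pads are 19 mm wide; open, the fingers measure 130 mm over their backs; the gripper's body (78 mm by 193 mm) begins 47 mm behind the grasp point.
Start: joints at [79.819, 20.546, 0.682, 0, -70.136, -16.507], TCP at [0.303, 0.603, 0.246] pointing down, gripper open.
Joint ranges: [-176.03, 176.03], [-82.01, 121.73], [-58.28, 71.71], [-173.87, 95.51], [-174.79, -0.11], [-173.66, 173.66]. Speed limits (degrees/s): [136.94, 136.94, 172.46, 180, 180, 180].

INTERFACE

Orientations are given as [roll, pitch, yaw] about the fixed x, y, z axes, in that order (R = Rz(yaw) Ry(pitch) Rx(roll)).
In Python, from plant import r gives the robot as it stands.
- The arm moves only by the tool send_rows, never from a script. Its argument "plan" is a list of rows, each a list of 2 entries, a list of its own where there are three numbers: the shift along the tool's x, y, z scaled (see below), then the turn, a rotation vector about the tool's x, y, z scaled (see below). A call has exactly 5 rows; each row is the pose to reach, as a shift and turn from the pose measured when the call began, along the tool's axes at that moment; what a row does not reach only later rows make up. The controller multiplies each number of a shift by 0.15 m and each number of a turn by pi/4 rad. A row lasts 1/10 s, in which the tool goes at most 50 mm and 8.59 degrees, less where a joint would pass 70% of its speed; a pose out of reach is approached as far as the arm can. A call with a number of a shift or a turn outside -1 to 1 is refused whole. A call with a gripper value outside its range is refused whole. "jaw" is the opening, from -1 (shut) to 1 (fully open), so that 0 is half open, set as the call begins (left out, the last holds). The fingers move at their own pace and stop on an object; "force" is the grip in N (left out, the last holds). Time passes only in rows, so rows that repeat a pose let the fingers close, or fill a call up. It gives the time, the measured TCP pose, the force and the opening at its end, in the units of the state.
- r.get_state(): the state, without advancing time (a new reading comes with each control period).
- r.capture(name): name is "scene" or "side" or "wrist"; returns a dict with "color" (384x512x3 uint8, red, green, blue), "range_z" (384x512 float32, m along the optical axis (not along the pixel's ray), 0 where there is no reading), "mtx" (3x3 intrinsics, pixels), "pose" (4x4, takes a point from camera to world coordinates). Camera axes: x right, y down, z forward; pixel columns grow to the right and rows downward; lengths in m; the calibration is good to about 2 mm. A picture is of the moment at which its call begins.
- r.close_job(): hands the job in, once; it reports no verdict.
Trained networks look in a picture, given as the dict that the camera call returned (one of the last four; its "shot" number tells which), for a name from the list of things; names that differ only in an ending like _2 or _b are one class to them, and where a whole thing is asked for, a point or a joint stands for the part that bears it (a point fixed in the world has none). Each returns a list of dicts, best first, with "score" (0 to 1); they miss things now and then, are a little off and sometimes report something else, mostly with a low value. They report only what shows in the picture. A call takes as long as a camera call.
- r.find_in(picture, target): "uv" ([column, row] in pixels, amid what is visible of it).
- r.trace(picture, target): "mask" (384x512 bool, what is visible of it) and "uv" ([column, row] in pixels, amid what is visible of it).
The state is a dict: "time_s": time; "joints": joint angles; "qd": joint speeds; "joint_torque": joint torques, N m; "tcp_pos": TCP position; "eef_rot": TCP orientation; "contact_force": force on the tool from outside, world axes, zero at the start; "moment": the same for the moment, N m; "gripper_width": finger opening in m.
Only numpy, scipy, OpenCV 4.12 (cv2) and the standard library are available. Lean on these libraries where they do the work, as an engineer would, in place of code of your own. Each camera call takes 0.05 s, during which the arm holds its last target. There are 200 camera calls.

TASK

Get the sample rotator ready for its run: turn its hand wheel until the orange mark stands straight up and let it go. Then stand every amber sample jar on the bench upright in the trough, which the wheel has brought level on top, and last of all lay the steel keeper bar across both forks over the jars, so that it sits flat down between their tines. Leave the solvent bottle, the spanner and the beaker where they are.

Things in the scene. Friction and masses are not known exactly. Their poses are not given: they have to be found in the camera images.
- stand: the rotator's fixed stand, turned a little on the bench: white base plate 150 x 440 x 12 mm, white motor housing 110 x 55 mm, 172 mm tall, centred at its y = -192 mm, white bearing post 50 x 16 mm, 162 mm tall, at its y = +160 mm. Origin: centre of its underside on the bench; y along the wheel's axle, z up. The axle is 145 mm above the bench.
- wheel_hub (a point): centre of the aluminium hand wheel, on the axle: an upright flat solid disc, radius 115 mm, 16 mm thick (y -8 to +8 mm from here). Both faces are free at the rim: 28 mm to the housing (lower than the wheel's top) on the -y side, 44 mm to the nearer fork on the +y side; two thin stays cross that side 46 mm from the axle. Axes as for wheel_mark.
- wheel: the turning part: wheel, axle, trough and forks as one. Origin on the axle, 128 mm along +y from wheel_hub; axes as for wheel_mark. It turns either way, several turns, no detent, against a steady friction of about 0.35 N m, and stays where it is left.
- wheel_mark (a point): the orange mark: a 12 mm wide stripe over the rim and down both faces of the wheel; this point is on the rim, 115 mm from wheel_hub. It starts hidden somewhere in the lower part. Its y axis runs along the axle, its z axis points from the hub out through the mark, so z straight up means the mark is at the top.
- trough (a point): centre of the floor of the steel jar trough, which turns with the wheel on the mark's side: 55 mm from the axle, 153 mm along +y from wheel_hub. y along the trough, z out of its floor; level and 200 mm above the bench when the mark is up. Floor 182 mm long between the forks, 42 mm wide between lips 10 mm high. White dots at y = -66, -22, 22, 66 mm: room for four jars; any place in it will do.
- forks (a point): midpoint between the floors of the two forks at the trough's ends, 46 mm above the trough floor. Axes as for wheel_mark. Each fork is a steel plate 50 mm wide and 10 mm thick at y = -96 and +96 mm from here, with a flat floor at this height between two black tines 14 mm high, 34 mm apart (along x).
- jar0: amber glass sample jar with green cap, 36 mm diameter, 40 mm tall, about 60 g, heavy in its base. Origin at the centre of its underside, z axis up through the cap. May be absent.
- jar1: another such jar. May be absent.
- jar2: another such jar. May be absent.
- jar3: another such jar. May be absent.
- keeper: the keeper bar: flat steel bar 216 mm long (its y), 26 mm wide (its x), 8 mm thick, with a blue grip block 16 mm (x) by 50 mm (y) standing 40 mm high on its middle; about 200 g. Origin at the centre of its underside, z up. It fits the forks either way round.
- solvent: amber solvent bottle with green cap, 70 mm diameter, 170 mm tall; leave it alone. Origin at the centre of its underside.
- spanner: steel spanner 150 mm long, lying on the bench; leave it alone. Origin under its middle.
- beaker: glass beaker, 64 mm diameter, 80 mm tall; leave it alone. Origin at the centre of its underside.

How it is judged:
By the outcome, as a careful person would: the job done as asked, in the order asked, and still so for the second after the job is handed in, with the robot touching nothing.
Of jar0, jar1, jar2, jar3 only 2 to 4 are there at a start; the rules pass over those that are not, and their reading is None.
At some moment in a run one of jar0, jar1, jar2, jar3, keeper may be knocked a few centimetres aside while the robot is not near it.
Once in a run the grip may slacken for a moment while it holds something.
It also fails if it takes over 210 s, if anything falls off the work surface, if the arm or the gripper's body presses on something with over 40 N, if the wrist force passes 120 N, or if a joint passes its speed limit or range.

## Working session

There is one attempt and no reset: what is moved stays moved. The work goes in short steps, Python scripts to look and compute and a tool call to move; the robot and the scene stay as the last step left them, time stands still between calls to the robot, and variables do not carry over. Pictures are saved under pics/ and viewed, about 12 in all and at most 16, crops included, and the job is handed in when it is done.

Besides the shell and the picture viewer there is one more tool, called in YAML: its name, and indented under it one key for each argument. send_rows: Moves the arm, as the interface text tells. Its arguments: {"type":"object","properties":{"plan":{"type":"array"},"jaw":{"type":"number"},"force":{"type":"number"}},"required":["plan"]}

```bash
mkdir -p pics; ls; cat > h.py <<'E'
import numpy as np, cv2
from scipy.spatial.transform import Rotation as R
from plant import r
def save(p,name,crop=None,s=1):
    im=cv2.cvtColor(p["color"],cv2.COLOR_RGB2BGR)
    if crop: a,b,c,d=crop; im=im[b:d,a:c]
    if s!=1: im=cv2.resize(im,None,fx=s,fy=s,interpolation=cv2.INTER_CUBIC)
    cv2.imwrite("pics/"+name,im)
def cloud(p):
    z=p["range_z"]; v,u=np.mgrid[:z.shape[0],:z.shape[1]]; K=p["mtx"]
    X=np.stack([(u-K[0,2])/K[0,0]*z,(v-K[1,2])/K[1,1]*z,z],-1)
    W=X@p["pose"][:3,:3].T+p["pose"][:3,3]; W[z==0]=np.nan
    return W
def proj(p,X):
    T=p["pose"]; c=(np.atleast_2d(X)-T[:3,3])@T[:3,:3]; K=p["mtx"]
    return np.c_[c[:,0]/c[:,2]*K[0,0]+K[0,2],c[:,1]/c[:,2]*K[1,1]+K[1,2]]
def tcp():
    s=r.get_state(); return np.array(s["tcp_pos"]),R.from_euler('xyz',s["eef_rot"],degrees=True)
def go(pos,rot=None):
    """units for send_rows to reach pos (and rotation)"""
    p,q=tcp(); d=q.inv().apply(np.array(pos)-p)/0.15
    t=(q.inv()*rot).as_rotvec()/(np.pi/4) if rot is not None else np.zeros(3)
    print("shift",d.round(3).tolist(),"turn",t.round(3).tolist())
def st():
    s=r.get_state(); print({k:np.round(s[k],3).tolist() for k in s if k not in("qd","joint_torque")})
E
python3 - <<'E'
from h import *
st()
ims=[]
for n in("scene","side"):
    p=r.capture(n); save(p,n+"0.png",s=1.5); W=cloud(p)
    print(n,p["pose"].round(3).tolist(),p["mtx"].round(1).tolist())
    for t in["stand","wheel_hub","wheel_mark","trough","forks","jar0","keeper","solvent","spanner","beaker"]:
        for d in r.trace(p,t)[:5]:
            m=d["mask"]; print(t,round(d["score"],2),np.round(d["uv"]).tolist(),m.sum(),np.nanmedian(W[m],0).round(3).tolist(),np.nanmax(W[m][:,2]).round(3))
E
```

```text
pics
{'time_s': 0.0, 'joints': [79.82, 20.592, 0.635, -0.019, -70.135, -16.505], 'tcp_pos': [0.303, 0.603, 0.245], 'eef_rot': [95.626, 89.906, -111.066], 'contact_force': [-0.069, -0.525, 1.062], 'moment': [-0.062, 0.012, -0.023], 'gripper_width': 0.087}
scene [[-0.289, 0.806, -0.516, 1.154], [0.957, 0.247, -0.15, 0.245], [0.006, -0.537, -0.843, 1.111], [0.0, 0.0, 0.0, 1.0]] [[424.5, 0.0, 257.3], [0.0, 424.5, 184.6], [0.0, 0.0, 1.0]]
stand 0.67 [226.0, 207.0] 9870 [0.602, -0.01, 0.016] 0.262
wheel_hub 0.87 [199.0, 188.0] 3430 [0.59, -0.091, 0.149] 0.262
wheel_mark 0.74 [369.0, 229.0] 176 [0.546, 0.399, 0.039] 0.049
wheel_mark 0.71 [199.0, 190.0] 3444 [0.589, -0.091, 0.149] 0.262
trough 0.9 [199.0, 186.0] 3491 [0.589, -0.091, 0.149] 0.262
forks 0.97 [200.0, 186.0] 3428 [0.59, -0.091, 0.149] 0.262
jar0 0.78 [367.0, 229.0] 204 [0.545, 0.399, 0.038] 0.049
jar0 0.71 [327.0, 219.0] 179 [0.535, 0.286, 0.038] 0.047
keeper 0.91 [156.0, 140.0] 440 [0.433, -0.308, 0.01] 0.054
solvent 0.67 [335.0, 263.0] 1013 [0.715, 0.317, 0.111] 0.175
spanner 0.72 [228.0, 210.0] 9925 [0.601, -0.011, 0.016] 0.2
[... 566 characters left out ...]
8.0, 223.0] 2751 [0.566, -0.112, 0.159] 0.263
trough 0.98 [283.0, 217.0] 2888 [0.566, -0.112, 0.156] 0.263
trough 0.46 [226.0, 164.0] 322 [0.604, 0.451, 0.053] 0.084
forks 0.85 [286.0, 218.0] 2901 [0.566, -0.112, 0.156] 0.263
jar0 0.66 [228.0, 203.0] 101 [0.523, 0.272, 0.033] 0.047
jar0 0.44 [217.0, 187.0] 114 [0.535, 0.388, 0.028] 0.044
keeper 0.8 [282.0, 326.0] 568 [0.426, -0.326, 0.009] 0.055
solvent 0.57 [260.0, 176.0] 594 [0.69, 0.296, 0.093] 0.175
spanner 0.83 [368.0, 291.0] 297 [0.724, -0.315, 0.007] 0.013
spanner 0.56 [292.0, 232.0] 6382 [0.566, -0.114, 0.116] 0.263
beaker 0.68 [227.0, 168.0] 321 [0.603, 0.449, 0.055] 0.084
beaker 0.39 [287.0, 222.0] 2795 [0.565, -0.112, 0.158] 0.263
```

View pics/scene0.png

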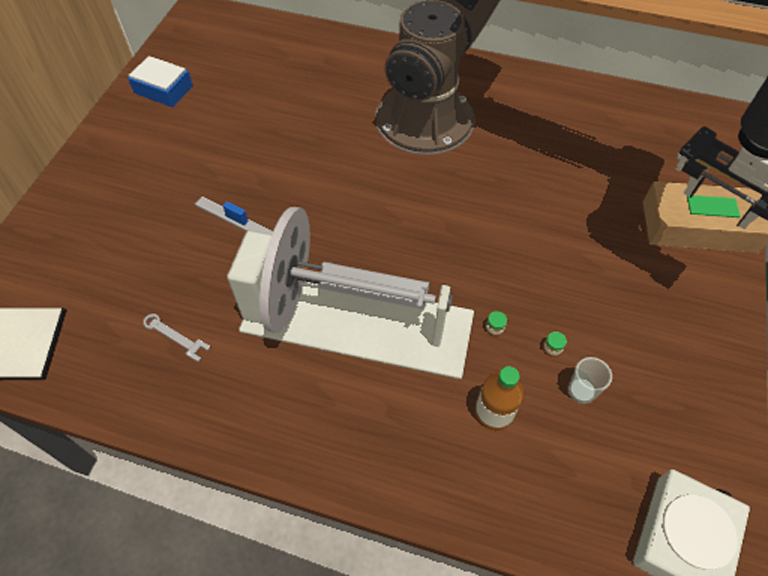

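View pics/side0.png

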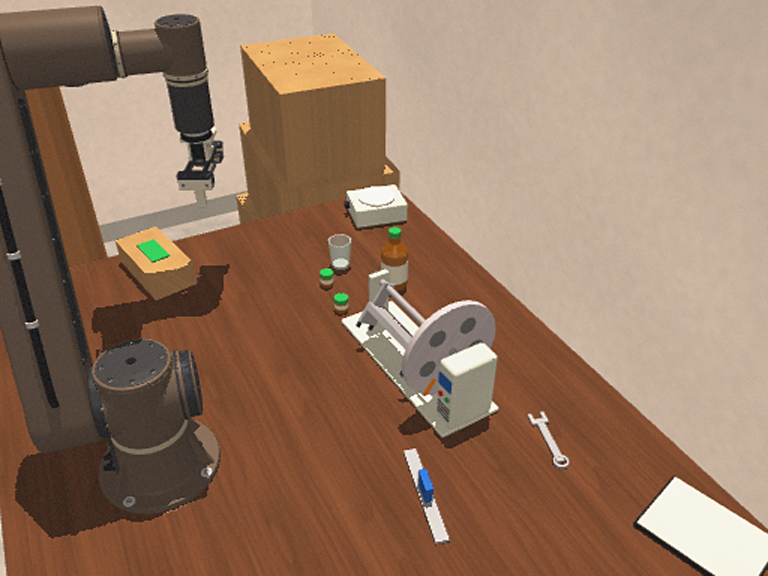

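The scene image shows the wheel near (190,180), the keeper near (156,140) and two jars at (331,215) and (371,229), in native pixels. The side image shows the orange mark low on the wheel's housing side at about (287,256). Next I'll work out the geometry.

```bash
python3 - <<'E'
from h import *
P={n:r.capture(n) for n in("scene","side")}
C={n:cloud(P[n]) for n in P}
# wheel: points z>0.18 in region, from both; side sees housing-face (-y), scene sees +y? fit planes by RANSAC
rng=np.random.default_rng(0)
def plane(X,n=400,tol=.002):
    best=None
    for _ in range(n):
        a=X[rng.choice(len(X),3,False)]; nn=np.cross(a[1]-a[0],a[2]-a[0]); nn[2]=0
        if np.linalg.norm(nn)<1e-9: continue
        nn/=np.linalg.norm(nn); d=abs((X-a[0])@nn)<tol
        if best is None or d.sum()>best.sum(): best=d
    c=X[best].mean(0); u,s,v=np.linalg.svd(X[best][:,:2]-c[:2]); return v[1],c,best
for n in P:
    W=C[n]; m=None
    d=r.trace(P[n],"wheel_hub")[0]["mask"]; X=W[d&~np.isnan(W[...,0])]
    X=X[(X[:,2]>.05)]
    v,c,b=plane(X); v=v*np.sign(v[1]); I=X[b]
    off=I[:,:2]@v; t=I[:,:2]@np.array([v[1],-v[0]])
    top=I[:,2].max(); lo,hi=np.percentile(t,[0.3,99.7])
    h=np.array([v[1],-v[0]])*(lo+hi)/2+v*off.mean()
    print(n,"axle",v.round(3),"yaw",np.degrees(np.arctan2(-v[0],v[1])).round(2),"facecentre",h.round(4),"w",(hi-lo).round(4),"top",top.round(4),b.sum(),len(X))
# orange
    im=cv2.cvtColor(P[n]["color"],cv2.COLOR_RGB2HSV); o=(im[...,0]>5)&(im[...,0]<17)&(im[...,1]>190)&(im[...,2]>150)
    o&=(np.hypot(W[...,0]-.59,W[...,1]+.1)<.15)
    if o.any(): print("orange",o.sum(),np.argwhere(o).mean(0),np.nanmean(W[o],0).round(4),np.nanmin(W[o],0),np.nanmax(W[o],0))
# stand base plate top
    S=W.reshape(-1,3); ok=(abs(S[:,2]-.012)<.003)&(np.hypot(S[:,0]-.6,S[:,1])<.3); col=P[n]["color"].reshape(-1,3).min(1)>140
    B=S[ok&col]; 
    if len(B)>50: print("base",cv2.minAreaRect((B[:,:2]*1000).astype(np.float32)))
# jars: green blobs
for n in P:
    im=cv2.cvtColor(P[n]["color"],cv2.COLOR_RGB2HSV); g=((im[...,0]>45)&(im[...,0]<80)&(im[...,1]>120)).astype(np.uint8)
    k,l,s,c=cv2.connectedComponentsWithStats(g)
    for i in range(1,k):
        if s[i,4]>10: print(n,"green",c[i].round(),s[i,4],np.nanmedian(C[n][l==i],0).round(3))
E
```

```text
scene axle [-0.064  0.998] yaw 3.66 facecentre [ 0.6017 -0.0962] w 0.2248 top 0.2597 1342 3444
base ((606.299072265625, -6.2669677734375), (505.8669738769531, 325.4891662597656), 88.12938690185547)
side axle [-0.072  0.997] yaw 4.12 facecentre [ 0.5988 -0.1139] w 0.2212 top 0.2616 1334 2847
orange 27 [257.88888889 285.88888889] [ 0.549  -0.1185  0.0677] [ 0.53237532 -0.1235749   0.04737689] [ 0.5670318  -0.11290089  0.0882541 ]
base ((601.5184936523438, -10.455963134765625), (499.9268493652344, 326.5429992675781), 88.45326232910156)
scene green [475. 137.] 410 [0.153 0.661 0.075]
scene green [511. 188.] 20 [-0.303  1.153 -0.697]
scene green [331. 213.] 118 [0.53  0.286 0.04 ]
scene green [371. 227.] 128 [0.54  0.401 0.04 ]
scene green [339. 251.] 151 [0.701 0.318 0.17 ]
side green [263. 154.] 55 [0.695 0.31  0.168]
side green [102. 167.] 183 [0.149 0.653 0.074]
side green [217. 182.] 53 [0.538 0.394 0.039]
side green [227. 199.] 59 [0.525 0.278 0.039]
```

```bash
cat >> h.py <<'E'
def down(yaw):
    "tool pointing down, tool z axis along heading yaw (deg); jaw axis y = heading+90"
    a=np.radians(yaw); z=np.array([np.cos(a),np.sin(a),0]); x=np.array([0,0,-1.]); return R.from_matrix(np.c_[x,np.cross(z,x),z])
def yawnow():
    z=tcp()[1].as_matrix()[:,2]; return np.degrees(np.arctan2(z[1],z[0]))
def chain(wps):
    "rows (in order) to reach successive (pos,rot) from now, each relative to the previous"
    p,q=tcp()
    for P,Q in wps:
        P=np.array(P,float); Q=Q if Q is not None else q
        n=int(max(1,np.ceil(np.linalg.norm(P-p)/.22),np.ceil(abs(q.inv().apply(P-p)).max()/.15-1e-6),np.ceil(np.degrees((q.inv()*Q).magnitude())/40)))
        rv=(q.inv()*Q).as_rotvec()
        a,qa=p,q
        for i in range(1,n+1):
            b=p+(P-p)*i/n; qb=q*R.from_rotvec(rv*i/n)
            print(f"  [{','.join('%g'%x for x in (qa.inv().apply(b-a)/.15).round(3))}],[{','.join('%g'%x for x in ((qa.inv()*qb).as_rotvec()/(np.pi/4)).round(3))}]")
            a,qa=b,qb
        p,q=P,Q; print("--",P.round(3))
E
python3 - <<'E'
from h import *
print(yawnow()); st()
p=r.capture("wrist"); T=np.linalg.inv(np.block([[tcp()[1].as_matrix(),tcp()[0][:,None]],[np.zeros((1,3)),np.ones((1,1))]]))@p["pose"]; print("cam in tool",T.round(3).tolist(),p["mtx"][0].round(1))
Y=yawnow(); t=3.9 if abs(Y-3.9)<90 else -176.1
print("target yaw",t)
chain([([.45,.33,.40],down(t)),([.50,.1,.40],None),([.534,-.11,.30],None)])
E
```

```text
153.31363416887683
{'time_s': 1.3, 'joints': [79.82, 20.545, 0.682, -0.0, -70.135, -16.506], 'tcp_pos': [0.303, 0.603, 0.246], 'eef_rot': [-66.387, 89.998, 86.926], 'contact_force': [-0.203, -1.479, 0.735], 'moment': [-0.006, 0.004, 0.038], 'gripper_width': 0.088}
cam in tool [[0.001, -0.282, 0.959, -0.139], [1.0, 0.001, -0.001, 0.0], [-0.0, 0.959, 0.282, -0.076], [0.0, 0.0, 0.0, 1.0]] [323.8   0.  256.6]
target yaw -176.1
  [-0.515,0.593,-0.846],[-0.34,0,0]
  [-0.515,0.796,-0.66],[-0.34,0,0]
-- [0.45 0.33 0.4 ]
  [0,0.776,-0.114],[0,0,0]
  [0,0.776,-0.114],[0,0,0]
-- [0.5 0.1 0.4]
  [0.333,0.706,-0.065],[0,0,0]
  [0.333,0.706,-0.065],[0,0,0]
-- [ 0.534 -0.11   0.3  ]
```

```bash
python3 - <<'E'
from h import *
chain([([.46,.33,.42],down(75)),([.50,.1,.40],down(3.9)),([.534,-.11,.30],None)])
E
```

```text
[-0.581,0.578,-0.876],[0.87,0,0]
  [-0.581,-0.104,-1.044],[0.87,0,0]
-- [0.46 0.33 0.42]
  [0.067,-0.327,-0.706],[0.79,0,0]
  [0.067,-0.677,-0.384],[0.79,0,0]
-- [0.5 0.1 0.4]
  [0.333,-0.706,0.065],[0,0,0]
  [0.333,-0.706,0.065],[0,0,0]
-- [ 0.534 -0.11   0.3  ]
```

send_rows:
  plan:
    - [[-0.58,0.58,-0.87],[0.87,0,0]]
    - [[-0.58,0.58,-0.87],[0.87,0,0]]
    - [[-0.58,0.58,-0.87],[0.87,0,0]]
    - [[-0.58,0.58,-0.87],[0.87,0,0]]
    - [[-0.58,0.58,-0.87],[0.87,0,0]]

```text
time_s: 1.85
tcp_pos: [0.3828, 0.4647, 0.3364]
eef_rot: [-56.9, 89.7, 56.8]
contact_force: [0.3, 1.7, -0.5]
gripper_width: 0.0878
```

send_rows:
  plan:
    - [[-0.58,-0.1,-1],[0.87,0,0]]
    - [[-0.58,-0.1,-1],[0.87,0,0]]
    - [[-0.58,-0.1,-1],[0.87,0,0]]
    - [[-0.58,-0.1,-1],[0.87,0,0]]
    - [[-0.58,-0.1,-1],[0.87,0,0]]

```text
time_s: 2.35
tcp_pos: [0.4583, 0.3307, 0.4265]
eef_rot: [-24.9, 89.4, 49.2]
contact_force: [0.3, 1.4, -0.0]
gripper_width: 0.0874
```

Now an overview from the wrist for the jars here, then on to the wheel.

```bash
python3 - <<'E'
from h import *
p=r.capture("wrist"); save(p,"w1.png"); W=cloud(p)
for d in r.trace(p,"jar0"): m=d["mask"]; print(round(d["score"],2),np.round(d["uv"]),np.nanmedian(W[m],0).round(3),np.nanmax(W[m][:,2]).round(3))
chain([([.50,.1,.40],down(3.9)),([.534,-.11,.30],None)])
E
```

```text
0.81 [221. 192.] [0.536 0.395 0.04 ] 0.043
0.68 [209. 130.] [0.525 0.283 0.04 ] 0.043
0.37 [133.  24.] [0.563 0.139 0.115] 0.163
  [0.075,-0.347,-0.707],[0.783,0.004,-0.002]
  [0.078,-0.691,-0.377],[0.783,0.004,-0.002]
-- [0.5 0.1 0.4]
  [0.333,-0.706,0.065],[0,0,0]
  [0.333,-0.706,0.065],[0,0,0]
-- [ 0.534 -0.11   0.3  ]
```

View pics/w1.png

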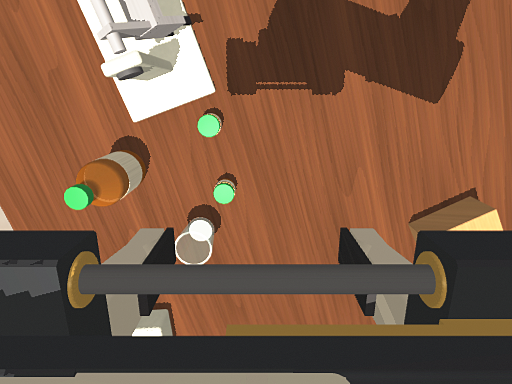

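The wrist view shows two upright jars with caps at (209,125) and (223,190), next to the bottle at (105,185) and the beaker at (195,240).

send_rows:
  plan:
    - [[0.08,-0.35,-0.7],[0.78,0,0]]
    - [[0.08,-0.35,-0.7],[0.78,0,0]]
    - [[0.08,-0.35,-0.7],[0.78,0,0]]
    - [[0.08,-0.35,-0.7],[0.78,0,0]]
    - [[0.08,-0.35,-0.7],[0.78,0,0]]
  jaw: -0.2

```text
time_s: 2.95
tcp_pos: [0.479, 0.2168, 0.4108]
eef_rot: [21.6, 89.6, 60.8]
contact_force: [-0.0, -0.0, 0.0]
gripper_width: 0.0531
```

send_rows:
  plan:
    - [[0.08,-0.69,-0.38],[0.78,0,0]]
    - [[0.08,-0.69,-0.38],[0.78,0,0]]
    - [[0.08,-0.69,-0.38],[0.78,0,0]]
    - [[0.08,-0.69,-0.38],[0.78,0,0]]
    - [[0.08,-0.69,-0.38],[0.78,0,0]]

```text
time_s: 3.45
tcp_pos: [0.5004, 0.1007, 0.3978]
eef_rot: [61.1, 89.7, 65.4]
contact_force: [-0.9, 0.8, 0.4]
gripper_width: 0.0351
```

send_rows:
  plan:
    - [[0.33,-0.7,0.06],[0,0,0]]
    - [[0.33,-0.7,0.06],[0,0,0]]
    - [[0.33,-0.7,0.06],[0,0,0]]
    - [[0.33,-0.7,0.06],[0,0,0]]
    - [[0.33,-0.7,0.06],[0,0,0]]

```text
time_s: 3.95
tcp_pos: [0.5176, -0.0023, 0.3477]
eef_rot: [63.0, 89.7, 67.5]
contact_force: [-0.3, 0.7, 0.6]
gripper_width: 0.035
```

send_rows:
  plan:
    - [[0.33,-0.7,0.06],[0,0,0]]
    - [[0.33,-0.7,0.06],[0,0,0]]
    - [[0.33,-0.7,0.06],[0,0,0]]
    - [[0.33,-0.7,0.06],[0,0,0]]
    - [[0.33,-0.7,0.06],[0,0,0]]

```text
time_s: 4.45
tcp_pos: [0.5356, -0.1051, 0.2984]
eef_rot: [55.1, 89.7, 59.8]
contact_force: [-0.1, -1.2, 0.6]
gripper_width: 0.0345
```

```bash
python3 - <<'E'
from h import *
p=r.capture("wrist"); W=cloud(p); save(p,"w2.png")
s=W.reshape(-1,3); s=s[~np.isnan(s[:,0])]
a=np.radians(3.9); x=np.array([np.cos(a),np.sin(a)]); y=np.array([-x[1],x[0]]); h=np.array([.6003,-.105])
d=s[:,:2]-h; u=d@x; v=d@y; rr=np.hypot(u,s[:,2]-.145)
m=(abs(rr-.115)<.003)&(abs(v)<.02)&(s[:,2]>.17)
print(m.sum(),np.percentile(v[m],[1,5,50,95,99]).round(4),"rmed",np.median(rr[m]).round(4))
for lo in np.arange(-.1,.1,.025):
    k=m&(u>lo)&(u<lo+.025)
    if k.sum()>10: print(lo.round(3),k.sum(),np.percentile(v[k],[3,97]).round(4),np.median(rr[k]).round(4))
def g(th,rad=.103):
    t=np.radians(th); P=h+x*rad*np.sin(t); return [P[0],P[1],.145+rad*np.cos(t)]
import json
chain([(g(-42,.135),down(3.9)),(g(-42),None)]+[(g(t),None) for t in range(-34,47,8)])
E
```

```text
3713 [-0.0092 -0.0084 -0.0014  0.0057  0.0063] rmed 0.114
-0.1 1015 [-0.0086  0.0061] 0.1138
-0.075 1080 [-0.0088  0.0062] 0.114
-0.05 500 [-0.0089  0.0064] 0.1139
-0.025 680 [-0.0087  0.0061] 0.1144
-0.0 55 [-0.0087  0.0064] 0.1143
  [0.355,-0.03,-0.174],[0.018,0.005,-0.006]
-- [ 0.51  -0.111  0.245]
  [0.159,0,0.143],[0,0,0]
-- [ 0.532 -0.11   0.222]
  [-0.059,0,0.075],[0,0,0]
-- [ 0.543 -0.109  0.23 ]
  [-0.048,-0,0.083],[0,0,0]
-- [ 0.555 -0.108  0.238]
  [-0.036,0,0.089],[0,0,0]
-- [ 0.569 -0.107  0.243]
  [-0.023,-0,0.093],[0,0,0]
-- [ 0.582 -0.106  0.246]
  [-0.01,-0,0.095],[0,0,0]
-- [ 0.597 -0.105  0.248]
  [0.003,0,0.096],[0,0,0]
-- [ 0.611 -0.104  0.247]
  [0.017,0,0.094],[0,0,0]
-- [ 0.625 -0.103  0.245]
  [0.03,0,0.091],[0,0,0]
-- [ 0.639 -0.102  0.24 ]
  [0.042,-0,0.086],[0,0,0]
-- [ 0.652 -0.101  0.234]
  [0.054,0,0.079],[0,0,0]
-- [ 0.664 -0.101  0.226]
  [0.064,0,0.071],[0,0,0]
-- [ 0.674 -0.1    0.217]
```

View pics/w2.png

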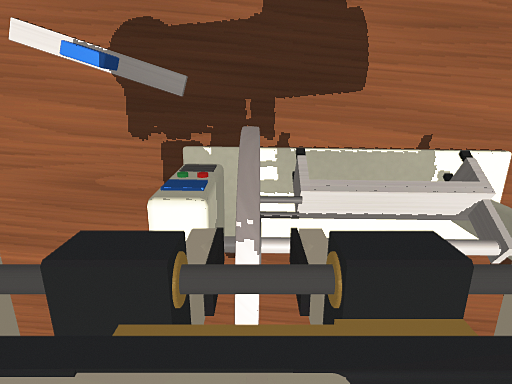

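The wrist view shows the wheel rim between the open fingers at (248,230). The trough and tines are on the robot side at (380,170). I'll grip the rim and turn it.

send_rows:
  plan:
    - [[0.18,-0.035,-0.17],[0.018,0,0]]
    - [[0.355,-0.035,-0.17],[0.018,0,0]]
    - [[0.44,-0.035,-0.1],[0.018,0,0]]
    - [[0.514,-0.035,-0.03],[0.018,0,0]]
    - [[0.514,-0.035,-0.03],[0.018,0,0]]

```text
time_s: 5.0
tcp_pos: [0.5336, -0.109, 0.2207]
eef_rot: [56.9, 89.7, 60.8]
contact_force: [0.1, 0.3, -0.2]
gripper_width: 0.0347
```

send_rows:
  plan:
    - [[0,0,0],[0,0,0]]
    - [[0,0,0],[0,0,0]]
    - [[0,0,0],[0,0,0]]
    - [[0,0,0],[0,0,0]]
    - [[0,0,0],[0,0,0]]
  jaw: -1
  force: 25

```text
time_s: 5.5
tcp_pos: [0.5343, -0.1107, 0.2213]
eef_rot: [25.6, 89.7, 29.6]
contact_force: [4.5, -9.0, -6.1]
gripper_width: 0.0157
```

send_rows:
  plan:
    - [[-0.059,0,0.075],[0,0,0]]
    - [[-0.107,0,0.158],[0,0,0]]
    - [[-0.143,0,0.247],[0,0,0]]
    - [[-0.166,0,0.34],[0,0,0]]
    - [[-0.176,0,0.435],[0,0,0]]

```text
time_s: 6.0
tcp_pos: [0.5967, -0.1066, 0.247]
eef_rot: [124.8, 89.8, 128.7]
contact_force: [-6.8, -0.2, -4.6]
gripper_width: 0.016
```

send_rows:
  plan:
    - [[0.003,0,0.096],[0,0,0]]
    - [[0.02,0,0.19],[0,0,0]]
    - [[0.05,0,0.281],[0,0,0]]
    - [[0.092,0,0.367],[0,0,0]]
    - [[0.146,0,0.446],[0,0,0]]

```text
time_s: 6.5
tcp_pos: [0.6632, -0.1022, 0.2264]
eef_rot: [133.9, 89.8, 137.8]
contact_force: [-5.0, 1.6, 5.6]
gripper_width: 0.0156
```

send_rows:
  plan:
    - [[0,0,0],[0,0,0]]
    - [[0,0,0],[0,0,0]]
    - [[0,0,0],[0,0,0]]
    - [[0,0,0],[0,0,0]]
    - [[0,0,0],[0,0,0]]
  jaw: -0.2

```text
time_s: 7.0
tcp_pos: [0.663, -0.1022, 0.2269]
eef_rot: [121.4, 89.8, 125.3]
contact_force: [0.2, 0.1, 0.8]
gripper_width: 0.0348
```

```bash
cat >> h.py <<'E'
HUB=np.array([.6003,-.1063]); _a=np.radians(3.9); AX=np.array([np.cos(_a),np.sin(_a)]); AY=np.array([-AX[1],AX[0]])
def g(th,rad=.103):
    t=np.radians(th); P=HUB+AX*rad*np.sin(t); return [P[0],P[1],.145+rad*np.cos(t)]
def orange(p):
    W=cloud(p); im=cv2.cvtColor(p["color"],cv2.COLOR_RGB2HSV); o=(im[...,0]>5)&(im[...,0]<17)&(im[...,1]>170)&(im[...,2]>120)
    d=W[...,:2]-HUB; u=d@AX; v=d@AY; o&=(abs(v)<.02)&(np.hypot(u,W[...,2]-.145)<.13)
    if o.sum(): 
        uu=u[o]; ww=W[o][:,2]-.145; a=np.degrees(np.arctan2(uu,ww)); k=np.hypot(uu,ww)>.06
        print("orange n",o.sum(),k.sum(),"angle med",np.median(a[k]).round(2),"range",a[k].min().round(1),a[k].max().round(1))
    else: print("no orange")
E
python3 - <<'E'
from h import *
st()
for n in("wrist","scene","side"):
    p=r.capture(n); print(n); orange(p)
E
```

```text
{'time_s': 7.0, 'joints': [7.772, 20.864, -1.248, -0.152, -67.962, -93.786], 'tcp_pos': [0.663, -0.102, 0.227], 'eef_rot': [121.397, 89.842, 125.326], 'contact_force': [0.158, 0.12, 0.804], 'moment': [0.021, -0.209, 0.015], 'gripper_width': 0.035}
wrist
no orange
scene
orange n 15 15 angle med -68.91 range -72.0 -65.2
side
orange n 44 44 angle med -69.64 range -73.5 -65.5
```

```bash
python3 - <<'E'
from h import *
chain([(g(36,.14),down(3.9)),(g(-22,.15),None),(g(-22),None)])
def rows(a,ts):
    A=np.array(g(a)); q=down(3.9)
    print([ (q.inv().apply(np.array(g(t))-A)/.15).round(3).tolist() for t in ts])
rows(-22,[-15,-8,-1,6,13]); rows(13,[20,27,34,41,47.3])
E
```

```text
[-0.211,0.002,0.129],[0.001,-0.002,-0.003]
-- [ 0.682 -0.101  0.258]
  [-0.172,0,-0.923],[0,0,0]
-- [ 0.544 -0.11   0.284]
  [0.291,-0,0.117],[0,0,0]
-- [ 0.562 -0.109  0.24 ]
[[-0.027, 0.0, 0.08], [-0.043, 0.0, 0.162], [-0.05, 0.0, 0.245], [-0.046, -0.0, 0.329], [-0.032, 0.0, 0.412]]
[[0.024, 0.0, 0.08], [0.057, -0.0, 0.157], [0.1, -0.0, 0.23], [0.151, 0.0, 0.296], [0.203, -0.0, 0.35]]
```

send_rows:
  plan:
    - [[-0.21,0,0.13],[0,0,0]]
    - [[-0.35,0,-0.2],[0,0,0]]
    - [[-0.38,0,-0.5],[0,0,0]]
    - [[-0.38,0,-0.79],[0,0,0]]
    - [[-0.38,0,-0.79],[0,0,0]]

```text
time_s: 7.65
tcp_pos: [0.5405, -0.1108, 0.2851]
eef_rot: [105.9, 89.8, 109.8]
contact_force: [1.4, -0.2, 0.9]
gripper_width: 0.0347
```

send_rows:
  plan:
    - [[0.145,0,0.06],[0,0,0]]
    - [[0.29,0,0.117],[0,0,0]]
    - [[0.29,0,0.117],[0,0,0]]
    - [[0.29,0,0.117],[0,0,0]]
    - [[0.29,0,0.117],[0,0,0]]

```text
time_s: 8.15
tcp_pos: [0.5585, -0.1096, 0.2427]
eef_rot: [83.3, 89.8, 87.3]
contact_force: [0.7, -0.0, 0.1]
gripper_width: 0.035
```

send_rows:
  plan:
    - [[0,0,0],[0,0,0]]
    - [[0,0,0],[0,0,0]]
    - [[0,0,0],[0,0,0]]
    - [[0,0,0],[0,0,0]]
    - [[0,0,0],[0,0,0]]
  jaw: -1

```text
time_s: 8.65
tcp_pos: [0.5586, -0.1092, 0.2433]
eef_rot: [71.8, 89.8, 75.8]
contact_force: [-2.1, 4.0, 4.9]
gripper_width: 0.0155
```

send_rows:
  plan:
    - [[-0.027,0,0.08],[0,0,0]]
    - [[-0.043,0,0.162],[0,0,0]]
    - [[-0.05,0,0.245],[0,0,0]]
    - [[-0.046,0,0.329],[0,0,0]]
    - [[-0.032,0,0.412],[0,0,0]]

```text
time_s: 9.15
tcp_pos: [0.6196, -0.1051, 0.249]
eef_rot: [102.2, 89.8, 106.1]
contact_force: [-6.2, 3.9, 7.9]
gripper_width: 0.0162
```

```bash
python3 - <<'E'
from h import *
st()
for n in("scene","side"): p=r.capture(n); orange(p)
p,q=tcp(); d=p[:2]-HUB; print("tool angle",np.degrees(np.arctan2(d@AX,p[2]-.145)),np.hypot(d@AX,p[2]-.145))
E
```

```text
{'time_s': 9.15, 'joints': [8.041, 16.128, -5.134, -0.18, -68.761, -94.042], 'tcp_pos': [0.62, -0.105, 0.249], 'eef_rot': [102.195, 89.83, 106.129], 'contact_force': [-6.221, 3.899, 7.896], 'moment': [0.883, 2.332, -0.052], 'gripper_width': 0.016}
no orange
orange n 48 48 angle med -36.48 range -39.7 -32.7
tool angle 11.571408947926159 0.10573510374861883
```

```bash
python3 - <<'E'
from h import *
A=np.array(g(11.6,.1057)); q=down(3.9)
print([ (q.inv().apply(np.array(g(t,.1055))-A)/.15).round(3).tolist() for t in [19,26,33,40,48]])
E
```

```text
[[0.025, -0.0, 0.087], [0.058, 0.0, 0.167], [0.1, 0.0, 0.241], [0.151, -0.0, 0.31], [0.22, 0.0, 0.381]]
```

send_rows:
  plan:
    - [[0.025,0,0.087],[0,0,0]]
    - [[0.058,0,0.167],[0,0,0]]
    - [[0.1,0,0.241],[0,0,0]]
    - [[0.151,0,0.31],[0,0,0]]
    - [[0.22,0,0.381],[0,0,0]]

```text
time_s: 9.75
tcp_pos: [0.6792, -0.1011, 0.2158]
eef_rot: [51.7, 89.9, 55.7]
contact_force: [-4.0, 1.4, 6.3]
gripper_width: 0.0158
```

```bash
cat >> h.py <<'E'
def level(p):
    "tilt of the trough floor / its height, in wheel axes"
    W=cloud(p); s=W.reshape(-1,3); d=s[:,:2]-HUB; u=d@AX; v=d@AY
    for nm,m in(("floor",(abs(u)<.017)&(v>.07)&(v<.236)&(abs(s[:,2]-.2)<.008)),):
        if m.sum()>60:
            k=m
            for _ in range(3):
                A=np.c_[u[k],v[k],np.ones(k.sum())]; c=np.linalg.lstsq(A,s[k,2],rcond=None)[0]; e=abs(s[:,2]-np.c_[u,v,np.ones(len(u))]@c); k=m&(e<.003)
            print(nm,k.sum(),"tilt deg",np.degrees(np.arctan(c[0])).round(2),"z0",(c[2]+c[1]*.153).round(4))
E
python3 - <<'E'
from h import *
st()
for n in("scene","side"): p=r.capture(n); orange(p); level(p); save(p,n+"1.png",(130,90,350,280),3)
E
```

```text
{'time_s': 9.75, 'joints': [7.699, 22.623, -0.073, -0.115, -67.209, -93.694], 'tcp_pos': [0.679, -0.101, 0.216], 'eef_rot': [51.707, 89.858, 55.668], 'contact_force': [-4.043, 1.354, 6.343], 'moment': [0.414, 1.656, -0.137], 'gripper_width': 0.016}
orange n 33 33 angle med -8.15 range -11.7 -4.9
floor 435 tilt deg 9.65 z0 0.2014
orange n 50 50 angle med -7.48 range -11.6 -2.2
floor 221 tilt deg 8.17 z0 0.2007
```

View pics/scene1.png

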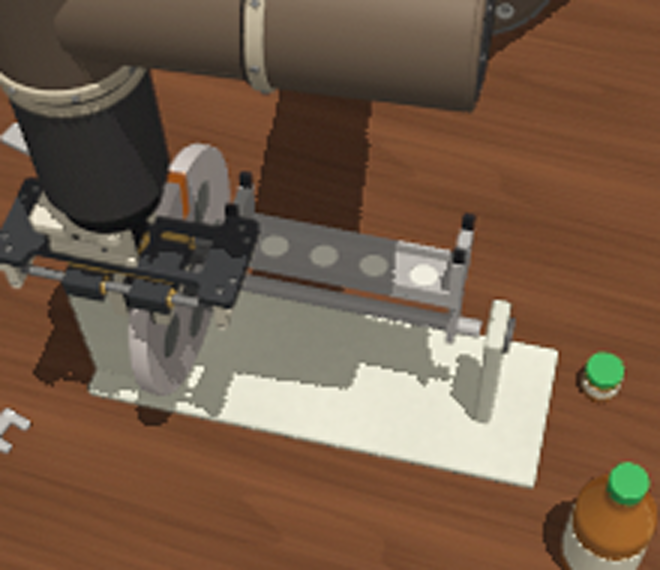

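The wheel is about 8° short because the grip slipped a little. In the crop the orange mark at (178,185) leans towards the robot. I'll regrip at about 32° and finish the turn.

```bash
python3 - <<'E'
from h import *
chain([(g(32,.125),down(3.9)),(g(32,.105),None),(g(40.2,.105),None)])
E
```

```text
[-0.246,0.002,-0.094],[0.001,0.003,-0.002]
-- [ 0.666 -0.102  0.251]
  [0.113,0,-0.071],[0,0,0]
-- [ 0.656 -0.103  0.234]
  [0.059,-0,0.081],[0,0,0]
-- [ 0.668 -0.102  0.225]
```

send_rows:
  plan:
    - [[0,0,0],[0,0,0]]
    - [[0,0,0],[0,0,0]]
    - [[0,0,0],[0,0,0]]
    - [[0,0,0],[0,0,0]]
    - [[0,0,0],[0,0,0]]
  jaw: -0.2

```text
time_s: 10.35
tcp_pos: [0.6804, -0.101, 0.2145]
eef_rot: [35.5, 89.8, 39.5]
contact_force: [-0.0, 0.2, -0.3]
gripper_width: 0.0349
```

send_rows:
  plan:
    - [[-0.15,0,-0.05],[0,0,0]]
    - [[-0.25,0,-0.1],[0,0,0]]
    - [[-0.2,0,-0.14],[0,0,0]]
    - [[-0.14,0,-0.17],[0,0,0]]
    - [[-0.14,0,-0.17],[0,0,0]]

```text
time_s: 10.85
tcp_pos: [0.6532, -0.1027, 0.2336]
eef_rot: [95.2, 89.9, 99.1]
contact_force: [0.1, 0.2, -0.0]
gripper_width: 0.0353
```

send_rows:
  plan:
    - [[0,0,0],[0,0,0]]
    - [[0,0,0],[0,0,0]]
    - [[0,0,0],[0,0,0]]
    - [[0,0,0],[0,0,0]]
    - [[0,0,0],[0,0,0]]
  jaw: -1

```text
time_s: 11.35
tcp_pos: [0.6534, -0.1028, 0.2335]
eef_rot: [95.4, 89.9, 99.4]
contact_force: [0.6, -0.4, -2.4]
gripper_width: 0.0161
```

send_rows:
  plan:
    - [[0.02,0,0.028],[0,0,0]]
    - [[0.04,0,0.056],[0,0,0]]
    - [[0.06,0,0.083],[0,0,0]]
    - [[0.06,0,0.083],[0,0,0]]
    - [[0.06,0,0.083],[0,0,0]]

```text
time_s: 11.85
tcp_pos: [0.6662, -0.102, 0.2247]
eef_rot: [84.9, 89.9, 88.9]
contact_force: [-0.5, -0.1, 2.8]
gripper_width: 0.0157
```

```bash
python3 - <<'E'
from h import *
st()
for n in("scene","side"): p=r.capture(n); orange(p); level(p)
E
```

```text
{'time_s': 11.85, 'joints': [7.768, 21.177, -1.085, -0.126, -67.72, -93.775], 'tcp_pos': [0.666, -0.102, 0.225], 'eef_rot': [84.942, 89.882, 88.887], 'contact_force': [-0.504, -0.063, 2.772], 'moment': [-0.139, 0.158, -0.096], 'gripper_width': 0.016}
orange n 16 16 angle med -0.24 range -2.6 3.1
floor 617 tilt deg 1.18 z0 0.2005
orange n 47 47 angle med 0.43 range -2.8 6.7
floor 185 tilt deg -1.8 z0 0.2006
```

The mark is upright, with readings of -0.2° and +0.4° from the two cameras. I'll release the wheel and go to the jar at (0.527,0.283).

send_rows:
  plan:
    - [[0,0,0],[0,0,0]]
    - [[0,0,0],[0,0,0]]
    - [[0,0,0],[0,0,0]]
    - [[0,0,0],[0,0,0]]
    - [[0,0,0],[0,0,0]]
  jaw: -0.2

```text
time_s: 12.45
tcp_pos: [0.6662, -0.1019, 0.2246]
eef_rot: [82.5, 89.9, 86.4]
contact_force: [-0.4, 0.4, 0.0]
gripper_width: 0.0353
```

send_rows:
  plan:
    - [[-0.2,0,0.15],[0,0,0]]
    - [[-0.4,0,0.2],[0,0,0]]
    - [[-0.7,0,0.2],[0,0,0]]
    - [[-1,0,0.2],[0,0,0]]
    - [[-1,0,0.2],[0,0,0]]

```text
time_s: 12.95
tcp_pos: [0.698, -0.101, 0.3828]
eef_rot: [0.8, 89.3, 4.7]
contact_force: [0.1, 0.3, 1.0]
gripper_width: 0.035
```

```bash
python3 - <<'E'
from h import *
for n in("scene","side"): p=r.capture(n); orange(p); level(p); W=cloud(p); print([ (np.nanmedian(W[d["mask"]],0).round(3).tolist(),round(d["score"],2)) for d in r.trace(p,"jar0")])
chain([([.527,.27,.38],down(90)),([.527,.278,.17],None)])
E
```

```text
orange n 5 5 angle med 3.23 range 1.4 3.5
floor 628 tilt deg 1.17 z0 0.2006
[([0.536, 0.286, 0.038], 0.66), ([0.546, 0.4, 0.039], 0.62)]
orange n 47 47 angle med 0.14 range -4.3 4.5
floor 186 tilt deg -2.37 z0 0.2008
[([0.534, 0.387, 0.033], 0.62)]
  [-0.012,0.846,-0.317],[-0.637,0,-0.001]
  [-0.013,0.895,0.128],[-0.637,0,-0.001]
  [-0.013,0.724,0.541],[-0.637,0,-0.001]
-- [0.527 0.27  0.38 ]
  [0.7,0,0.027],[0,0,0]
  [0.7,0,0.027],[0,0,0]
-- [0.527 0.278 0.17 ]
```

send_rows:
  plan:
    - [[-0.01,0.846,-0.317],[-0.637,0,0]]
    - [[-0.01,0.846,-0.317],[-0.637,0,0]]
    - [[-0.01,0.846,-0.317],[-0.637,0,0]]
    - [[-0.01,0.846,-0.317],[-0.637,0,0]]
    - [[-0.01,0.846,-0.317],[-0.637,0,0]]
  jaw: 0.36

```text
time_s: 13.65
tcp_pos: [0.6388, 0.0244, 0.3746]
eef_rot: [109.3, 89.8, 142.0]
contact_force: [-0.1, -0.3, -0.5]
gripper_width: 0.0595
```

send_rows:
  plan:
    - [[-0.01,0.895,0.128],[-0.637,0,0]]
    - [[-0.01,0.895,0.128],[-0.637,0,0]]
    - [[-0.01,0.895,0.128],[-0.637,0,0]]
    - [[-0.01,0.895,0.128],[-0.637,0,0]]
    - [[-0.01,0.895,0.128],[-0.637,0,0]]

```text
time_s: 14.15
tcp_pos: [0.5821, 0.148, 0.3756]
eef_rot: [99.2, 89.7, 160.6]
contact_force: [0.0, -0.4, -0.0]
gripper_width: 0.0598
```

send_rows:
  plan:
    - [[-0.01,0.724,0.54],[-0.637,0,0]]
    - [[-0.01,0.724,0.54],[-0.637,0,0]]
    - [[-0.01,0.724,0.54],[-0.637,0,0]]
    - [[-0.01,0.724,0.54],[-0.637,0,0]]
    - [[-0.01,0.724,0.54],[-0.637,0,0]]

```text
time_s: 14.65
tcp_pos: [0.5256, 0.271, 0.3767]
eef_rot: [87.0, 89.7, 177.0]
contact_force: [-0.1, 0.0, -0.0]
gripper_width: 0.0595
```

send_rows:
  plan:
    - [[0.7,0,0.02],[0,0,0]]
    - [[0.7,0,0.02],[0,0,0]]
    - [[0.7,0,0.02],[0,0,0]]
    - [[0.7,0,0.02],[0,0,0]]
    - [[0.7,0,0.02],[0,0,0]]

```text
time_s: 15.15
tcp_pos: [0.5268, 0.274, 0.2743]
eef_rot: [55.8, 89.8, 145.6]
contact_force: [-1.6, 0.3, 0.7]
gripper_width: 0.0597
```

```bash
cat >> h.py <<'E'
def caps(p):
    "green caps low on the bench or in the trough: circle centre from the top points"
    W=cloud(p); im=cv2.cvtColor(p["color"],cv2.COLOR_RGB2HSV); g_=((im[...,0]>45)&(im[...,0]<85)&(im[...,1]>90)).astype(np.uint8)
    k,l,s,c=cv2.connectedComponentsWithStats(g_); out=[]
    for i in range(1,k):
        X=W[(l==i)&~np.isnan(W[...,0])]
        if len(X)<30: continue
        z=np.percentile(X[:,2],90); T=X[X[:,2]>z-.004]
        (a,b),rad=cv2.minEnclosingCircle((T[:,:2]*1000).astype(np.float32)); lo,hi=np.percentile(T[:,:2],[1,99],axis=0)
        print("cap px",c[i].round().tolist(),"n",s[i,4],"mid",((lo+hi)/2).round(4).tolist(),"size",(hi-lo).round(4).tolist(),"z",z.round(3)); out.append((*((lo+hi)/2),z))
    return out
E
python3 - <<'E'
from h import *
st(); p=r.capture("wrist"); save(p,"w3.png"); caps(p)
E
```

```text
{'time_s': 15.15, 'joints': [46.227, 12.006, -7.311, -0.163, -70.709, -46.327], 'tcp_pos': [0.527, 0.274, 0.274], 'eef_rot': [55.764, 89.844, 145.61], 'contact_force': [-1.595, 0.263, 0.683], 'moment': [0.113, -0.087, 0.028], 'gripper_width': 0.06}
cap px [255.0, 170.0] n 705 mid [0.5277, 0.2831] size [0.0331, 0.0334] z 0.041
cap px [56.0, 227.0] n 174 mid [0.6961, 0.3028] size [0.0138, 0.003] z 0.168
cap px [247.0, 255.0] n 501 mid [0.5384, 0.3236] size [0.0333, 0.1638] z 0.041
```

View pics/w3.png

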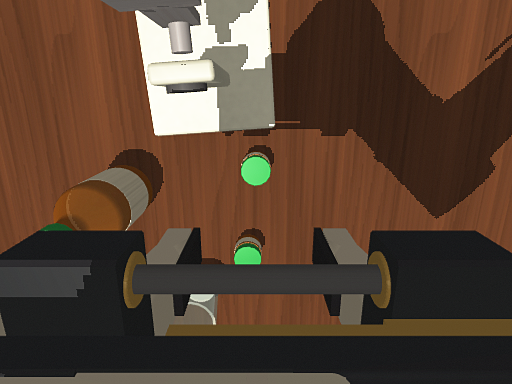

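The jar cap is centred at (255,170), giving (0.5277,0.2831). Descending.

```bash
python3 - <<'E'
from h import *
chain([([.5277,.2831,.14],down(90)),([.5277,.2831,.027],None)])
E
```

```text
[0.898,-0.008,0.056],[-0.003,0.003,-0.002]
-- [0.528 0.283 0.14 ]
  [0.753,0,0],[0,0,0]
-- [0.528 0.283 0.027]
```

send_rows:
  plan:
    - [[0.3,-0.008,0.056],[0,0,0]]
    - [[0.6,-0.008,0.056],[0,0,0]]
    - [[0.9,-0.008,0.056],[0,0,0]]
    - [[0.9,-0.008,0.056],[0,0,0]]
    - [[0.9,-0.008,0.056],[0,0,0]]

```text
time_s: 15.7
tcp_pos: [0.5289, 0.2837, 0.1418]
eef_rot: [1.1, 89.8, 91.0]
contact_force: [0.3, 0.2, 1.1]
gripper_width: 0.0595
```

send_rows:
  plan:
    - [[0.3,0,0],[0,0,0]]
    - [[0.55,0,0],[0,0,0]]
    - [[0.75,0,0],[0,0,0]]
    - [[0.75,0,0],[0,0,0]]
    - [[0.75,0,0],[0,0,0]]

```text
time_s: 16.2
tcp_pos: [0.5308, 0.2855, 0.0323]
eef_rot: [-31.8, 89.7, 58.1]
contact_force: [0.4, -0.9, 0.7]
gripper_width: 0.0594
```

send_rows:
  plan:
    - [[0,0,0],[0,0,0]]
    - [[0,0,0],[0,0,0]]
    - [[0,0,0],[0,0,0]]
    - [[0,0,0],[0,0,0]]
    - [[0,0,0],[0,0,0]]
  jaw: -1
  force: 25

```text
time_s: 16.7
tcp_pos: [0.5311, 0.2858, 0.0335]
eef_rot: [-35.8, 89.6, 54.1]
contact_force: [-2.6, 0.2, 7.8]
gripper_width: 0.0357
```

```bash
python3 - <<'E'
from h import *
st()
p,q=tcp(); T=HUB+AY*(.153+.035); print(T)
chain([([p[0],p[1],.35],down(90)),([T[0],T[1],.33],down(3.9)),([T[0],T[1],.203+p[2]],None)])
E
```

```text
{'time_s': 16.7, 'joints': [46.799, 25.891, -22.634, -0.075, -41.089, -46.785], 'tcp_pos': [0.531, 0.286, 0.033], 'eef_rot': [-35.814, 89.612, 54.144], 'contact_force': [-2.59, 0.24, 7.767], 'moment': [0.005, 0.994, -0.004], 'gripper_width': 0.036}
[0.58751313 0.08126464]
  [-0.703,-0.003,0.004],[-0,0.002,0.002]
  [-0.703,-0.002,0.003],[-0,0.002,0.002]
  [-0.703,-0.001,0.001],[-0,0.002,0.002]
-- [0.531 0.286 0.35 ]
  [0.044,-0.125,-0.455],[0.638,0,0]
  [0.044,-0.328,-0.339],[0.638,0,0]
  [0.044,-0.451,-0.139],[0.638,0,0]
-- [0.588 0.081 0.33 ]
  [0.624,0,0],[0,0,0]
-- [0.588 0.081 0.236]
```

send_rows:
  plan:
    - [[-0.2,0,0],[0,0,0]]
    - [[-0.5,0,0],[0,0,0]]
    - [[-0.8,0,0],[0,0,0]]
    - [[-1,0,0],[0,0,0]]
    - [[-1,0,0],[0,0,0]]

```text
time_s: 17.2
tcp_pos: [0.5326, 0.2865, 0.1891]
eef_rot: [-44.7, 89.1, 45.3]
contact_force: [0.1, -0.1, -0.1]
gripper_width: 0.0358
```

send_rows:
  plan:
    - [[-0.2,0,0],[0,0,0]]
    - [[-0.5,0,0],[0,0,0]]
    - [[-0.8,0,0],[0,0,0]]
    - [[-1,0,0],[0,0,0]]
    - [[-1,0,0],[0,0,0]]

```text
time_s: 17.7
tcp_pos: [0.5323, 0.2856, 0.344]
eef_rot: [-47.6, 88.7, 42.4]
contact_force: [-0.1, 1.0, -0.1]
gripper_width: 0.0356
```

send_rows:
  plan:
    - [[0,-0.03,-0.1],[0.13,0,0]]
    - [[0,-0.05,-0.2],[0.26,0,0]]
    - [[0,-0.08,-0.3],[0.39,0,0]]
    - [[0,-0.1,-0.4],[0.52,0,0]]
    - [[0,-0.125,-0.455],[0.638,0,0]]

```text
time_s: 18.2
tcp_pos: [0.5507, 0.2162, 0.342]
eef_rot: [-17.4, 88.8, 43.6]
contact_force: [-0.2, -0.1, -0.1]
gripper_width: 0.0354
```

send_rows:
  plan:
    - [[0,-0.07,-0.07],[0.13,0,0]]
    - [[0,-0.13,-0.14],[0.26,0,0]]
    - [[0,-0.2,-0.2],[0.39,0,0]]
    - [[0,-0.26,-0.27],[0.52,0,0]]
    - [[0,-0.328,-0.339],[0.638,0,0]]

```text
time_s: 18.7
tcp_pos: [0.5687, 0.1473, 0.3398]
eef_rot: [14.0, 88.9, 46.1]
contact_force: [-0.4, 0.1, -0.2]
gripper_width: 0.0353
```

```bash
python3 - <<'E'
from h import *
st()
T=HUB+AY*(.153+.035)
chain([([T[0],T[1],.31],down(3.9)),([T[0],T[1],.238],None)])
E
```

```text
{'time_s': 18.7, 'joints': [33.415, 9.085, -2.515, -0.252, -77.307, -91.279], 'tcp_pos': [0.569, 0.147, 0.34], 'eef_rot': [13.988, 88.879, 46.071], 'contact_force': [-0.392, 0.054, -0.159], 'moment': [0.034, -0.115, 0.011], 'gripper_width': 0.035}
  [0.194,-0.44,-0.131],[0.626,0.022,-0.012]
-- [0.588 0.081 0.31 ]
  [0.48,0,0],[0,0,0]
-- [0.588 0.081 0.238]
```

send_rows:
  plan:
    - [[0.05,-0.1,-0.03],[0.13,0,0]]
    - [[0.08,-0.18,-0.06],[0.26,0,0]]
    - [[0.12,-0.27,-0.09],[0.39,0,0]]
    - [[0.16,-0.36,-0.11],[0.52,0.015,0]]
    - [[0.194,-0.44,-0.13],[0.626,0.022,-0.012]]

```text
time_s: 19.2
tcp_pos: [0.5873, 0.0805, 0.3084]
eef_rot: [-165.5, 89.9, -161.9]
contact_force: [0.3, -0.6, -1.2]
gripper_width: 0.0353
```

```bash
python3 - <<'E'
from h import *
st(); p=r.capture("wrist"); save(p,"w4.png"); caps(p); p=r.capture("side"); save(p,"s4.png",(200,120,360,280),3); caps(p)
T=HUB+AY*(.153+.035)
chain([([T[0],T[1],.238],down(3.9))])
E
```

```text
{'time_s': 19.2, 'joints': [26.673, 10.97, -4.277, -0.019, -74.877, -113.023], 'tcp_pos': [0.587, 0.081, 0.308], 'eef_rot': [-165.508, 89.875, -161.863], 'contact_force': [0.294, -0.568, -1.188], 'moment': [0.072, -0.22, 0.002], 'gripper_width': 0.035}
cap px [504.0, 136.0] n 417 mid [0.5388, 0.3905] size [0.0319, 0.0185] z 0.041
cap px [256.0, 245.0] n 2742 mid [0.5757, 0.08] size [0.018, 0.0332] z 0.316
cap px [256.0, 295.0] n 46 mid [0.6009, 0.0816] size [0.0023, 0.0109] z 0.315
cap px [483.0, 306.0] n 781 mid [0.6976, 0.3164] size [0.029, 0.0286] z 0.171
cap px [265.0, 161.0] n 51 mid [0.5777, 0.0787] size [0.0218, 0.0338] z 0.316
cap px [102.0, 167.0] n 185 mid [0.1494, 0.6543] size [0.0537, 0.098] z 0.078
cap px [3.0, 178.0] n 113 mid [-0.2473, 1.2158] size [0.0098, 0.0579] z -0.144
cap px [217.0, 182.0] n 52 mid [0.5369, 0.3944] size [0.0306, 0.0332] z 0.044
  [0.465,0.007,0.005],[-0.004,-0.004,0.002]
-- [0.588 0.081 0.238]
```

View pics/w4.png

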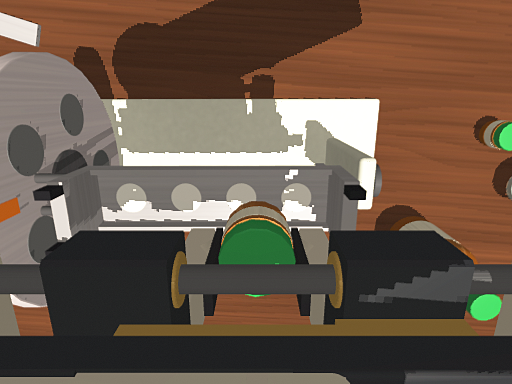

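The jar is held at (256,245). The trough dots show in row 195 and the fork tines at (50,190) and (355,190). I'll measure the trough's x centre and the jar's offset in the grip.

```bash
python3 - <<'E'
from h import *
for n in("wrist","scene","side"):
    p=r.capture(n); W=cloud(p); s=W.reshape(-1,3); d=s[:,:2]-HUB; u=d@AX; v=d@AY
    m=(abs(u)<.04)&(v>.065)&(v<.24)&(s[:,2]>.19)&(s[:,2]<.216)
    for z0,z1 in((.206,.214),(.197,.204)):
        k=m&(s[:,2]>z0)&(s[:,2]<z1); h,e=np.histogram(u[k],np.arange(-.034,.036,.004)); print(n,z0,h.tolist())
    # tines (dark, z .25-.262)
    k=(abs(u)<.04)&(s[:,2]>.252)&(s[:,2]<.264)&(v>.04)&(v<.27)&(p["color"].reshape(-1,3).max(1)<70)
    for a,b in((.04,.08),(.22,.27)):
        kk=k&(v>a)&(v<b)
        if kk.sum()>3: print("tines",n,a,np.percentile(u[kk],[2,50,98]).round(4),np.percentile(v[kk],[2,98]).round(4),kk.sum(), "neg",u[kk&(u<0)].mean().round(4) if (kk&(u<0)).any() else None,"pos",u[kk&(u>0)].mean().round(4) if (kk&(u>0)).any() else None)
    if n=="wrist":
        im=cv2.cvtColor(p["color"],cv2.COLOR_RGB2HSV).reshape(-1,3); c=(im[:,0]>45)&(im[:,0]<85)&(im[:,1]>90)&(s[:,2]>.30)
        print("cap u",np.nanpercentile(u[c],[0.5,99.5]).round(4),"v",np.nanpercentile(v[c],[1,99]).round(4), "tcp u",(tcp()[0][:2]-HUB)@AX)
E
```

```text
wrist 0.206 [0, 0, 887, 645, 0, 0, 0, 0, 0, 0, 0, 0, 0, 237, 417, 0, 0]
wrist 0.197 [0, 0, 420, 0, 947, 1099, 1086, 1079, 1032, 959, 829, 784, 730, 861, 123, 0, 0]
tines wrist 0.04 [-0.0225 -0.0194  0.0185] [0.052  0.0625] 324 neg -0.0199 pos 0.018
tines wrist 0.22 [-0.0223 -0.02   -0.0163] [0.2437 0.2534] 236 neg -0.0198 pos None
cap u [-0.0214  0.0133] v [0.1703 0.2036] tcp u -0.0003554381366569988
scene 0.206 [0, 0, 60, 87, 0, 0, 0, 0, 0, 0, 0, 0, 0, 26, 105, 19, 0]
scene 0.197 [0, 0, 10, 100, 84, 81, 82, 88, 81, 91, 84, 81, 36, 0, 72, 23, 0]
tines scene 0.04 [-0.0224 -0.0154  0.0253] [0.0544 0.0641] 28 neg -0.0186 pos 0.0224
tines scene 0.22 [-0.0215  0.0176  0.0253] [0.2462 0.2552] 32 neg -0.0181 pos 0.0219
side 0.206 [0, 6, 45, 17, 0, 0, 0, 0, 0, 1, 0, 1, 0, 13, 34, 3, 0]
side 0.197 [0, 5, 44, 3, 3, 19, 33, 29, 29, 25, 26, 24, 25, 28, 16, 0, 0]
tines side 0.04 [-0.024   0.0167  0.0212] [0.0507 0.0613] 19 neg -0.0207 pos 0.0195
tines side 0.22 [-0.0222 -0.0185 -0.0163] [0.2429 0.2533] 9 neg -0.0189 pos None
```

```bash
python3 - <<'E'
from h import *
T=HUB+AY*(.153+.035)+AX*.003
chain([([T[0],T[1],.25],down(3.9)),([T[0],T[1],.234],None)])
E
```

```text
[0.397,-0.002,0.021],[0.002,-0.001,0]
-- [0.591 0.081 0.25 ]
  [0.107,0,0],[0,0,0]
-- [0.591 0.081 0.234]
```

send_rows:
  plan:
    - [[0.1,0,0.021],[0,0,0]]
    - [[0.2,0,0.021],[0,0,0]]
    - [[0.3,0,0.021],[0,0,0]]
    - [[0.4,0,0.021],[0,0,0]]
    - [[0.4,0,0.021],[0,0,0]]

```text
time_s: 19.95
tcp_pos: [0.5893, 0.0821, 0.2476]
eef_rot: [-171.8, 89.8, -167.7]
contact_force: [-0.9, -0.4, -0.4]
gripper_width: 0.0355
```

send_rows:
  plan:
    - [[0.03,0,0],[0,0,0]]
    - [[0.06,0,0],[0,0,0]]
    - [[0.09,0,0],[0,0,0]]
    - [[0.107,0,0],[0,0,0]]
    - [[0.107,0,0],[0,0,0]]

```text
time_s: 20.45
tcp_pos: [0.5901, 0.0824, 0.2335]
eef_rot: [-164.5, 90.0, -160.4]
contact_force: [-2.3, 1.1, 7.2]
gripper_width: 0.0353
```

```bash
python3 - <<'E'
from h import *
st(); p=r.capture("side"); caps(p); save(p,"s5.png",(200,120,360,280),4)
E
```

```text
{'time_s': 20.45, 'joints': [26.721, 13.644, -10.669, -0.005, -65.726, -112.571], 'tcp_pos': [0.59, 0.082, 0.233], 'eef_rot': [-164.53, 89.96, -160.383], 'contact_force': [-2.301, 1.116, 7.169], 'moment': [0.321, 0.608, -0.004], 'gripper_width': 0.035}
cap px [102.0, 167.0] n 184 mid [0.1503, 0.6516] size [0.0531, 0.1053] z 0.078
cap px [3.0, 179.0] n 108 mid [-0.247, 1.2167] size [0.0117, 0.0461] z -0.149
cap px [265.0, 179.0] n 41 mid [0.5788, 0.0791] size [0.0184, 0.0288] z 0.242
cap px [217.0, 182.0] n 54 mid [0.5378, 0.395] size [0.0312, 0.0334] z 0.043
```

View pics/s5.png

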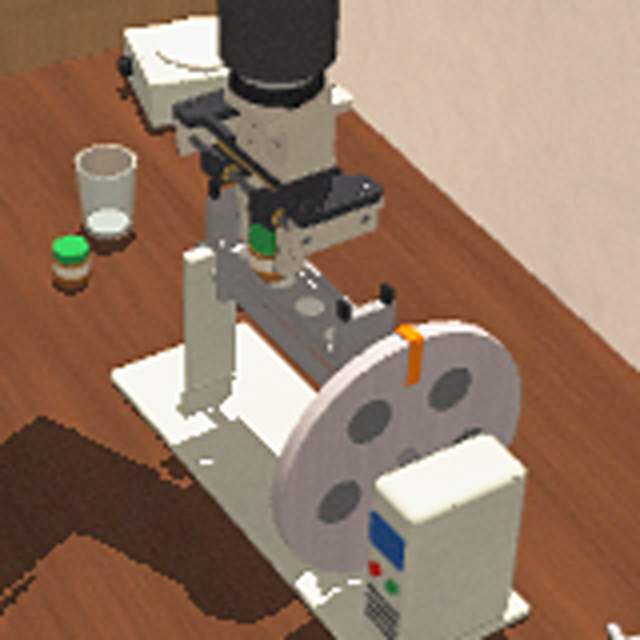

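The jar is seated: the cap top is at 0.242 m and there are 7 N of contact. Releasing, lifting and checking.

send_rows:
  plan:
    - [[0,0,0],[0,0,0]]
    - [[0,0,0],[0,0,0]]
    - [[0,0,0],[0,0,0]]
    - [[0,0,0],[0,0,0]]
    - [[0,0,0],[0,0,0]]
  jaw: 0.15

```text
time_s: 21.0
tcp_pos: [0.5901, 0.0823, 0.2333]
eef_rot: [-167.2, 89.9, -163.1]
contact_force: [0.0, -0.4, 0.2]
gripper_width: 0.0505
```

send_rows:
  plan:
    - [[-0.1,0,0],[0,0,0]]
    - [[-0.3,0,0],[0,0,0]]
    - [[-0.5,0,0],[0,0,0]]
    - [[-0.8,0,0],[0,0,0]]
    - [[-0.9,0,0],[0,0,0]]

```text
time_s: 21.5
tcp_pos: [0.5915, 0.0823, 0.3731]
eef_rot: [5.0, 89.7, 9.1]
contact_force: [0.8, 0.5, 0.3]
gripper_width: 0.0499
```

```bash
python3 - <<'E'
from h import *
p=r.capture("wrist"); C=caps(p)
for c in C: d=np.array(c[:2])-HUB; print((d@AX).round(4),(d@AY).round(4),c[2].round(4))
for n in("scene","side"): p=r.capture(n); print(n); caps(p); orange(p); level(p)
chain([([.54,.27,.38],down(45)),([.538,.385,.25],None)])
E
```

```text
cap px [477.0, 127.0] n 569 mid [0.5379, 0.3984] size [0.0325, 0.0336] z 0.041
cap px [257.0, 180.0] n 1284 mid [0.5868, 0.0823] size [0.0331, 0.0326] z 0.241
-0.0279 0.5078 0.041
-0.0006 0.1891 0.2408
scene
cap px [475.0, 137.0] n 425 mid [0.1509, 0.662] size [0.0587, 0.099] z 0.078
cap px [259.0, 174.0] n 157 mid [0.5884, 0.084] size [0.0326, 0.0325] z 0.242
cap px [371.0, 227.0] n 128 mid [0.5387, 0.4011] size [0.0305, 0.0329] z 0.044
cap px [339.0, 251.0] n 151 mid [0.6978, 0.3187] size [0.029, 0.0278] z 0.172
orange n 46 46 angle med 1.67 range -2.2 5.2
floor 527 tilt deg -0.23 z0 0.2008
side
cap px [263.0, 154.0] n 55 mid [0.6961, 0.3129] size [0.0262, 0.0316] z 0.172
cap px [102.0, 167.0] n 184 mid [0.1491, 0.6531] size [0.0578, 0.1013] z 0.077
cap px [3.0, 178.0] n 104 mid [-0.2479, 1.2163] size [0.0126, 0.0487] z -0.155
cap px [267.0, 179.0] n 77 mid [0.5859, 0.0795] size [0.0342, 0.0332] z 0.243
cap px [217.0, 182.0] n 52 mid [0.5367, 0.3954] size [0.0317, 0.0373] z 0.044
orange n 38 38 angle med 1.62 range -3.5 5.7
floor 126 tilt deg -3.18 z0 0.2006
  [-0.035,0.635,-0.123],[-0.454,0.001,-0]
  [-0.036,0.638,0.107],[-0.454,0.001,-0]
-- [0.54 0.27 0.38]
  [0.867,0.552,0.533],[0,0,0]
-- [0.538 0.385 0.25 ]
```

send_rows:
  plan:
    - [[-0.03,0.63,-0.12],[-0.454,0,0]]
    - [[-0.03,0.63,-0.12],[-0.454,0,0]]
    - [[-0.03,0.63,-0.12],[-0.454,0,0]]
    - [[-0.03,0.63,-0.12],[-0.454,0,0]]
    - [[-0.03,0.63,-0.12],[-0.454,0,0]]
  jaw: 0.4

```text
time_s: 22.15
tcp_pos: [0.5654, 0.1752, 0.3727]
eef_rot: [171.7, 90.0, -163.9]
contact_force: [0.7, 0.6, -0.2]
gripper_width: 0.0612
```

send_rows:
  plan:
    - [[-0.03,0.64,0.1],[-0.454,0,0]]
    - [[-0.03,0.64,0.1],[-0.454,0,0]]
    - [[-0.03,0.64,0.1],[-0.454,0,0]]
    - [[-0.03,0.64,0.1],[-0.454,0,0]]
    - [[-0.03,0.64,0.1],[-0.454,0,0]]

```text
time_s: 22.65
tcp_pos: [0.5397, 0.2679, 0.3769]
eef_rot: [169.3, 89.9, -146.1]
contact_force: [0.1, 0.3, 0.5]
gripper_width: 0.0613
```

send_rows:
  plan:
    - [[0.2,0.55,0.53],[0,0,0]]
    - [[0.5,0.55,0.53],[0,0,0]]
    - [[0.86,0.55,0.53],[0,0,0]]
    - [[0.86,0.55,0.53],[0,0,0]]
    - [[0.86,0.55,0.53],[0,0,0]]

```text
time_s: 23.15
tcp_pos: [0.5364, 0.3805, 0.2415]
eef_rot: [177.5, 89.4, -138.0]
contact_force: [-0.9, -1.5, 0.1]
gripper_width: 0.0614
```

```bash
python3 - <<'E'
from h import *
st(); p=r.capture("wrist"); C=caps(p); W=cloud(p); save(p,"w6.png")
for d in r.trace(p,"beaker")[:2]: print("beaker",round(d["score"],2),np.nanmedian(W[d["mask"]],0).round(3),np.nanpercentile(W[d["mask"]],[2,98],axis=0).round(3).tolist())
c=C[0]; chain([([c[0],c[1],.14],down(45)),([c[0],c[1],.027],None)])
E
```

```text
{'time_s': 23.15, 'joints': [52.239, 19.438, -1.436, -0.121, -69.758, -97.719], 'tcp_pos': [0.536, 0.38, 0.242], 'eef_rot': [177.54, 89.358, -137.983], 'contact_force': [-0.904, -1.471, 0.082], 'moment': [0.003, -0.079, 0.023], 'gripper_width': 0.061}
cap px [267.0, 184.0] n 826 mid [0.5378, 0.3987] size [0.0334, 0.0328] z 0.041
beaker 0.72 [0.599 0.456 0.065] [[0.515, 0.365, 0.001], [0.637, 0.494, 0.302]]
  [0.722,0.089,0.078],[-0.01,-0.003,0.001]
-- [0.538 0.399 0.14 ]
  [0.753,0,0],[0,0,0]
-- [0.538 0.399 0.027]
```

View pics/w6.png

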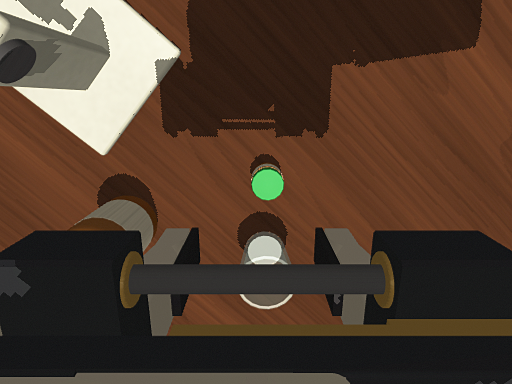

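The cap is at (267,184). The beaker, at (265,265), sits beyond it along tool z with enough clearance. Descending.

send_rows:
  plan:
    - [[0.2,0.09,0.078],[-0.01,0,0]]
    - [[0.5,0.09,0.078],[-0.01,0,0]]
    - [[0.72,0.09,0.078],[-0.01,0,0]]
    - [[0.72,0.09,0.078],[-0.01,0,0]]
    - [[0.72,0.09,0.078],[-0.01,0,0]]

```text
time_s: 23.75
tcp_pos: [0.5393, 0.3988, 0.1432]
eef_rot: [-63.2, 89.9, -18.3]
contact_force: [0.0, -0.0, 0.7]
gripper_width: 0.0615
```

```bash
python3 - <<'E'
from h import *
chain([([.5378,.3987,.025],down(45))])
E
```

```text
[0.788,0.008,-0.008],[-0.001,0.001,0.002]
-- [0.538 0.399 0.025]
```

send_rows:
  plan:
    - [[0.3,0.008,-0.01],[0,0,0]]
    - [[0.6,0.008,-0.015],[0,0,0]]
    - [[0.79,0.01,-0.02],[0,0,0]]
    - [[0.79,0.01,-0.02],[0,0,0]]
    - [[0.79,0.01,-0.02],[0,0,0]]

```text
time_s: 24.25
tcp_pos: [0.5381, 0.3991, 0.0279]
eef_rot: [-23.0, 89.7, 21.9]
contact_force: [1.1, -0.0, 0.3]
gripper_width: 0.0616
```

```bash
python3 - <<'E'
from h import *
chain([([.5378,.3987,.027],down(45))]); st()
E
```

```text
[0.006,-0,-0.003],[-0.001,0.006,0.002]
-- [0.538 0.399 0.027]
{'time_s': 24.25, 'joints': [53.278, 31.15, -13.746, 0.209, -44.862, -98.462], 'tcp_pos': [0.538, 0.399, 0.028], 'eef_rot': [-23.016, 89.716, 21.949], 'contact_force': [1.137, -0.022, 0.28], 'moment': [0.129, -0.142, -0.04], 'gripper_width': 0.062}
```

send_rows:
  plan:
    - [[0,0,0],[0,0,0]]
    - [[0,0,0],[0,0,0]]
    - [[0,0,0],[0,0,0]]
    - [[0,0,0],[0,0,0]]
    - [[0,0,0],[0,0,0]]
  jaw: -1

```text
time_s: 24.75
tcp_pos: [0.5384, 0.3995, 0.029]
eef_rot: [-18.6, 89.6, 26.4]
contact_force: [-2.0, -0.6, 6.4]
gripper_width: 0.0354
```

send_rows:
  plan:
    - [[-0.2,0,0],[0,0,0]]
    - [[-0.5,0,0],[0,0,0]]
    - [[-0.8,0,0],[0,0,0]]
    - [[-1,0,0],[0,0,0]]
    - [[-1,0,0],[0,0,0]]

```text
time_s: 25.25
tcp_pos: [0.5394, 0.4008, 0.185]
eef_rot: [-7.9, 89.2, 37.2]
contact_force: [0.1, 0.1, -0.6]
gripper_width: 0.0356
```

send_rows:
  plan:
    - [[-0.2,0,0],[0,0,0]]
    - [[-0.5,0,0],[0,0,0]]
    - [[-0.8,0,0],[0,0,0]]
    - [[-1,0,0],[0,0,0]]
    - [[-1,0,0],[0,0,0]]

```text
time_s: 25.75
tcp_pos: [0.5389, 0.4003, 0.34]
eef_rot: [-6.1, 88.7, 39.0]
contact_force: [0.5, 0.5, -0.8]
gripper_width: 0.0357
```

```bash
python3 - <<'E'
from h import *
st()
T=HUB+AY*(.153-.035)
chain([([T[0],T[1],.31],down(3.9))])
E
```

```text
{'time_s': 25.75, 'joints': [53.384, 17.155, 7.756, 0.324, -79.361, -98.401], 'tcp_pos': [0.539, 0.4, 0.34], 'eef_rot': [-6.05, 88.72, 38.989], 'contact_force': [0.525, 0.515, -0.808], 'moment': [0.124, -0.117, -0.011], 'gripper_width': 0.036}
  [0.057,-0.694,-0.529],[0.305,0.009,-0.002]
  [0.061,-0.8,-0.349],[0.305,0.009,-0.002]
  [0.065,-0.86,-0.149],[0.305,0.009,-0.002]
-- [0.592 0.011 0.31 ]
```

send_rows:
  plan:
    - [[0,-0.14,-0.1],[0.06,0,0]]
    - [[0,-0.28,-0.21],[0.12,0,0]]
    - [[0,-0.42,-0.32],[0.18,0,0]]
    - [[0,-0.55,-0.42],[0.24,0,0]]
    - [[0,-0.694,-0.529],[0.305,0.009,0]]

```text
time_s: 26.25
tcp_pos: [0.5559, 0.2687, 0.337]
eef_rot: [9.5, 89.3, 40.6]
contact_force: [-0.3, -0.2, 0.5]
gripper_width: 0.0354
```

send_rows:
  plan:
    - [[0,-0.16,-0.07],[0.06,0,0]]
    - [[0,-0.32,-0.14],[0.12,0,0]]
    - [[0,-0.48,-0.21],[0.18,0,0]]
    - [[0,-0.64,-0.28],[0.24,0,0]]
    - [[0.05,-0.8,-0.349],[0.305,0.009,0]]

```text
time_s: 26.75
tcp_pos: [0.5729, 0.1371, 0.328]
eef_rot: [41.8, 89.6, 59.0]
contact_force: [-0.4, 0.8, -0.6]
gripper_width: 0.0357
```

```bash
python3 - <<'E'
from h import *
st()
T=HUB+AY*(.153-.035)
chain([([T[0],T[1],.31],down(3.9))])
E
```

```text
{'time_s': 26.75, 'joints': [32.357, 9.917, -3.02, -0.167, -76.739, -105.077], 'tcp_pos': [0.573, 0.137, 0.328], 'eef_rot': [41.786, 89.637, 59.028], 'contact_force': [-0.402, 0.837, -0.645], 'moment': [0.061, -0.224, 0.002], 'gripper_width': 0.036}
  [0.116,-0.839,-0.126],[0.296,0.005,-0.006]
-- [0.592 0.011 0.31 ]
```

send_rows:
  plan:
    - [[0.02,-0.2,-0.03],[0.07,0,0]]
    - [[0.04,-0.4,-0.06],[0.14,0,0]]
    - [[0.06,-0.6,-0.09],[0.21,0,0]]
    - [[0.09,-0.84,-0.126],[0.296,0,0]]
    - [[0.116,-0.84,-0.126],[0.296,0.005,-0.006]]

```text
time_s: 27.25
tcp_pos: [0.5914, 0.0072, 0.3082]
eef_rot: [-160.8, 89.8, -157.2]
contact_force: [-0.3, 0.1, -0.8]
gripper_width: 0.0356
```

```bash
python3 - <<'E'
from h import *
st(); p=r.capture("wrist"); W=cloud(p); s=W.reshape(-1,3); d=s[:,:2]-HUB; u=d@AX; v=d@AY
im=cv2.cvtColor(p["color"],cv2.COLOR_RGB2HSV).reshape(-1,3); c=(im[:,0]>45)&(im[:,0]<85)&(im[:,1]>90)
for nm,k in(("held",c&(s[:,2]>.29)),("placed",c&(s[:,2]<.26)&(s[:,2]>.225))):
    if k.sum(): print(nm,k.sum(),"u",np.nanpercentile(u[k],[.5,99.5]).round(4),"v",np.nanpercentile(v[k],[1,99]).round(4),"z",np.nanpercentile(s[k,2],95).round(4))
print("tcp u,v",((tcp()[0][:2]-HUB)@AX).round(4),((tcp()[0][:2]-HUB)@AY).round(4)); orange(p); level(p)
m=(abs(u)<.04)&(v>.065)&(v<.17)&(s[:,2]>.206)&(s[:,2]<.214); print("lips",u[m&(u<0)].mean(),u[m&(u>0)].mean())
T=HUB+AY*(.153-.035); 
chain([([T[0],T[1],.231],down(3.9))])
E
```

```text
{'time_s': 27.25, 'joints': [19.629, 10.853, -4.455, 0.009, -74.843, -106.092], 'tcp_pos': [0.591, 0.007, 0.308], 'eef_rot': [-160.769, 89.85, -157.23], 'contact_force': [-0.291, 0.139, -0.77], 'moment': [0.043, -0.132, -0.011], 'gripper_width': 0.036}
held 2641 u [-0.0198  0.0149] v [0.0984 0.1297] z 0.32
placed 2028 u [-0.018  0.012] v [0.1713 0.2051] z 0.241
tcp u,v -0.0013 0.1155
orange n 393 393 angle med -0.1 range -3.2 4.6
floor 5984 tilt deg -0.29 z0 0.2002
lips -0.021760185629731355 0.023163415444679588
  [0.51,0.017,0.01],[-0.005,-0.004,0.001]
-- [0.592 0.011 0.231]
```

send_rows:
  plan:
    - [[0.13,0.015,0.018],[0,0,0]]
    - [[0.25,0.015,0.018],[0,0,0]]
    - [[0.36,0.015,0.018],[0,0,0]]
    - [[0.36,0.015,0.018],[0,0,0]]
    - [[0.36,0.015,0.018],[0,0,0]]

```text
time_s: 27.8
tcp_pos: [0.5933, 0.0114, 0.2533]
eef_rot: [-164.9, 89.7, -161.2]
contact_force: [0.4, -0.4, 0.3]
gripper_width: 0.0358
```

```bash
python3 - <<'E'
from h import *
st(); T=HUB+AY*(.153-.035)+AX*.0015
chain([([T[0],T[1],.231],down(3.9))])
E
```

```text
{'time_s': 27.8, 'joints': [19.953, 12.794, -9.138, -0.006, -68.342, -106.249], 'tcp_pos': [0.593, 0.011, 0.253], 'eef_rot': [-164.857, 89.726, -161.154], 'contact_force': [0.432, -0.37, 0.28], 'moment': [0.02, -0.258, -0.034], 'gripper_width': 0.036}
  [0.148,0.001,0.004],[-0.004,-0.006,0.002]
-- [0.594 0.012 0.231]
```

send_rows:
  plan:
    - [[0.04,0,0],[0,0,0]]
    - [[0.08,0,0],[0,0,0]]
    - [[0.12,0,0],[0,0,0]]
    - [[0.145,0,0],[0,0,0]]
    - [[0.145,0,0],[0,0,0]]

```text
time_s: 28.3
tcp_pos: [0.5928, 0.0112, 0.2308]
eef_rot: [-165.5, 89.7, -161.8]
contact_force: [0.1, -0.2, -0.9]
gripper_width: 0.0352
```

```bash
python3 - <<'E'
from h import *
st(); caps(r.capture("side"))
E
```

```text
{'time_s': 28.3, 'joints': [19.953, 13.65, -11.027, -0.012, -65.665, -106.251], 'tcp_pos': [0.593, 0.011, 0.231], 'eef_rot': [-165.524, 89.657, -161.826], 'contact_force': [0.138, -0.165, -0.91], 'moment': [0.062, -0.217, 0.023], 'gripper_width': 0.035}
cap px [104.0, 167.0] n 142 mid [0.1559, 0.6555] size [0.0458, 0.1007] z 0.077
cap px [3.0, 179.0] n 105 mid [-0.2463, 1.2155] size [0.0095, 0.0523] z -0.149
cap px [266.0, 180.0] n 51 mid [0.5721, 0.0631] size [0.0383, 0.0622] z 0.243
cap px [277.0, 191.0] n 32 mid [0.5736, -0.0084] size [0.0268, 0.0509] z 0.245
```

send_rows:
  plan:
    - [[0.007,0,0],[0,0,0]]
    - [[0.013,0,0],[0,0,0]]
    - [[0.013,0,0],[0,0,0]]
    - [[0.013,0,0],[0,0,0]]
    - [[0.013,0,0],[0,0,0]]

```text
time_s: 28.85
tcp_pos: [0.5931, 0.0112, 0.2294]
eef_rot: [-163.7, 89.7, -160.0]
contact_force: [0.4, 0.8, -1.5]
gripper_width: 0.0355
```

send_rows:
  plan:
    - [[0,0,0],[0,0,0]]
    - [[0,0,0],[0,0,0]]
    - [[0,0,0],[0,0,0]]
    - [[0,0,0],[0,0,0]]
    - [[0,0,0],[0,0,0]]
  jaw: 0.12

```text
time_s: 29.35
tcp_pos: [0.5931, 0.0113, 0.2294]
eef_rot: [-163.8, 89.7, -160.1]
contact_force: [-0.2, -0.2, 0.1]
gripper_width: 0.0492
```

send_rows:
  plan:
    - [[-0.1,0,0],[0,0,0]]
    - [[-0.3,0,0],[0,0,0]]
    - [[-0.5,0,0],[0,0,0]]
    - [[-0.8,0,0],[0,0,0]]
    - [[-1,0,0],[0,0,0]]

```text
time_s: 29.85
tcp_pos: [0.5942, 0.0113, 0.3827]
eef_rot: [-143.3, 89.9, -139.6]
contact_force: [0.5, -0.1, 1.4]
gripper_width: 0.0495
```

```bash
python3 - <<'E'
from h import *
p=r.capture("wrist"); save(p,"w7.png"); orange(p); level(p)
for c in caps(p): d=np.array(c[:2])-HUB; print((d@AX).round(4),(d@AY).round(4),c[2].round(4))
for n in("scene","side"):
    p=r.capture(n); W=cloud(p); print(n); orange(p); caps(p); print([(np.nanmedian(W[d["mask"]],0).round(3).tolist(),round(d["score"],2)) for d in r.trace(p,"jar0")])
    im=cv2.cvtColor(p["color"],cv2.COLOR_RGB2HSV); b=(im[...,0]>100)&(im[...,0]<125)&(im[...,1]>150)&(np.hypot(W[...,0]-.43,W[...,1]+.31)<.15)
    if b.sum(): print("blue",b.sum(),np.nanmean(W[b],0).round(3))
E
```

```text
orange n 456 456 angle med 1.29 range -3.2 5.4
floor 3025 tilt deg -0.36 z0 0.2002
cap px [335.0, 181.0] n 1239 mid [0.5868, 0.0816] size [0.0331, 0.0333] z 0.241
cap px [257.0, 181.0] n 1210 mid [0.5921, 0.0113] size [0.0332, 0.0325] z 0.241
cap px [503.0, 257.0] n 170 mid [0.6217, 0.1961] size [0.1408, 0.2586] z 0.172
-0.0007 0.1884 0.2408
-0.0002 0.1178 0.2408
0.042 0.3002 0.1716
scene
orange n 44 44 angle med 1.84 range -1.5 4.8
cap px [475.0, 137.0] n 425 mid [0.1512, 0.6611] size [0.0584, 0.0974] z 0.078
cap px [231.0, 169.0] n 160 mid [0.5927, 0.0137] size [0.0317, 0.0321] z 0.242
cap px [259.0, 174.0] n 162 mid [0.5879, 0.0844] size [0.0345, 0.0311] z 0.242
cap px [339.0, 251.0] n 151 mid [0.6979, 0.3187] size [0.0283, 0.0288] z 0.172
[([0.595, 0.086, 0.239], 0.66), ([0.6, 0.016, 0.238], 0.53)]
blue 138 [ 0.435 -0.302  0.038]
side
orange n 50 50 angle med 1.11 range -2.4 6.3
cap px [263.0, 154.0] n 54 mid [0.6971, 0.3152] size [0.0287, 0.0302] z 0.172
cap px [102.0, 167.0] n 182 mid [0.1252, 0.4063] size [0.1077, 0.5877] z 0.078
cap px [3.0, 178.0] n 104 mid [-0.2459, 1.2199] size [0.0102, 0.0311] z -0.147
cap px [267.0, 179.0] n 79 mid [0.5865, 0.0812] size [0.0316, 0.0345] z 0.242
cap px [280.0, 190.0] n 79 mid [0.5917, 0.0083] size [0.0321, 0.0359] z 0.242
[([0.581, 0.07, 0.231], 0.64), ([0.587, -0.0, 0.235], 0.54)]
blue 141 [ 0.427 -0.315  0.04 ]
```

View pics/w7.png

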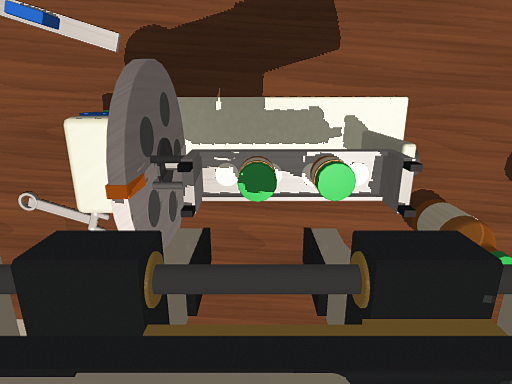

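Both jars stand in the trough at (257,180) and (335,180), with their caps level at 0.241 m. Next is the keeper, part of which shows at (60,25).

```bash
python3 - <<'E'
from h import *
chain([([.47,-.20,.38],down(55)),([.43,-.33,.28],down(73))])
E
```

```text
[-0,-0.677,-0.456],[-0.57,-0.004,-0.001]
  [-0.002,-0.413,-0.705],[-0.57,-0.004,-0.001]
-- [ 0.47 -0.2   0.38]
  [0.667,-0.279,-0.863],[-0.4,0,0]
-- [ 0.43 -0.33  0.28]
```

send_rows:
  plan:
    - [[0,-0.68,-0.46],[-0.57,0,0]]
    - [[0,-0.68,-0.46],[-0.57,0,0]]
    - [[0,-0.68,-0.46],[-0.57,0,0]]
    - [[0,-0.68,-0.46],[-0.57,0,0]]
    - [[0,-0.68,-0.46],[-0.57,0,0]]

```text
time_s: 30.6
tcp_pos: [0.5308, -0.095, 0.3785]
eef_rot: [162.2, 89.6, -168.6]
contact_force: [0.5, 0.2, -0.3]
gripper_width: 0.0495
```

send_rows:
  plan:
    - [[0,-0.41,-0.7],[-0.57,0,0]]
    - [[0,-0.41,-0.7],[-0.57,0,0]]
    - [[0,-0.41,-0.7],[-0.57,0,0]]
    - [[0,-0.41,-0.7],[-0.57,0,0]]
    - [[0,-0.41,-0.7],[-0.57,0,0]]

```text
time_s: 31.1
tcp_pos: [0.4693, -0.1996, 0.3783]
eef_rot: [132.8, 89.5, -172.6]
contact_force: [0.6, 0.6, -0.4]
gripper_width: 0.0488
```

send_rows:
  plan:
    - [[0.2,-0.28,-0.86],[-0.4,0,0]]
    - [[0.5,-0.28,-0.86],[-0.4,0,0]]
    - [[0.66,-0.28,-0.86],[-0.4,0,0]]
    - [[0.66,-0.28,-0.86],[-0.4,0,0]]
    - [[0.66,-0.28,-0.86],[-0.4,0,0]]

```text
time_s: 31.6
tcp_pos: [0.4266, -0.329, 0.2749]
eef_rot: [98.6, 89.1, 171.0]
contact_force: [-0.1, 0.4, 0.1]
gripper_width: 0.049
```

```bash
cat >> h.py <<'E'
def keeper(p):
    W=cloud(p); im=cv2.cvtColor(p["color"],cv2.COLOR_RGB2HSV); b=(im[...,0]>100)&(im[...,0]<125)&(im[...,1]>150)&~np.isnan(W[...,0])&(np.hypot(W[...,0]-.43,W[...,1]+.31)<.2)
    X=W[b]; z=np.percentile(X[:,2],95); T=X[X[:,2]>z-.004]
    print("block top",cv2.minAreaRect((T[:,:2]*1000).astype(np.float32)),"z",z.round(4),len(T))
    c=T[:,:2].mean(0); s=W.reshape(-1,3); k=(np.hypot(s[:,0]-c[0],s[:,1]-c[1])<.125)&(s[:,2]>.005)&(s[:,2]<.0115)
    print("bar",k.sum(),cv2.minAreaRect((s[k,:2]*1000).astype(np.float32)),"z",np.median(s[k,2]).round(4)); 
    v=np.linalg.svd(s[k,:2]-s[k,:2].mean(0),full_matrices=False)[2][0]; v*=np.sign(v[1]); print("yaw",np.degrees(np.arctan2(v[1],v[0])).round(2))
E
python3 - <<'E'
from h import *
st(); p=r.capture("wrist"); keeper(p); save(p,"w8.png")
E
```

```text
{'time_s': 31.6, 'joints': [-16.704, 7.092, -13.403, 0.126, -70.385, -0.97], 'tcp_pos': [0.427, -0.329, 0.275], 'eef_rot': [98.628, 89.111, 170.998], 'contact_force': [-0.113, 0.377, 0.105], 'moment': [0.106, -0.061, -0.019], 'gripper_width': 0.049}
block top ((430.97503662109375, -307.6793212890625), (49.525474548339844, 14.397041320800781), 76.50639343261719) z 0.049 478
bar 2666 ((431.5128479003906, -307.71868896484375), (215.23175048828125, 26.00766372680664), 76.78060150146484) z 0.0079
yaw 76.85
```

View pics/w8.png

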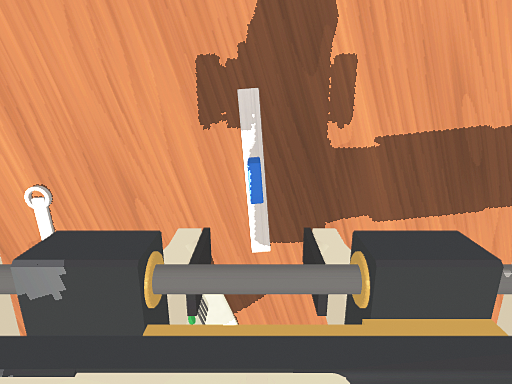

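The keeper is at (0.431,-0.308) with yaw 76.8°; its grip block shows at (255,180). Descending onto the block.

```bash
python3 - <<'E'
from h import *
chain([([.4313,-.3077,.14],down(76.8)),([.4313,-.3077,.031],None)])
E
```

```text
[0.915,0.009,0.145],[-0.097,-0.003,-0.016]
-- [ 0.431 -0.308  0.14 ]
  [0.727,0,0],[0,0,0]
-- [ 0.431 -0.308  0.031]
```

send_rows:
  plan:
    - [[0.3,0.01,0.145],[-0.097,0,-0.016]]
    - [[0.6,0.01,0.145],[-0.097,0,-0.016]]
    - [[0.9,0.01,0.145],[-0.097,0,-0.016]]
    - [[0.9,0.01,0.145],[-0.097,0,-0.016]]
    - [[0.9,0.01,0.145],[-0.097,0,-0.016]]

```text
time_s: 32.15
tcp_pos: [0.4328, -0.3072, 0.1437]
eef_rot: [-176.0, 89.8, -99.1]
contact_force: [0.3, 0.2, 0.8]
gripper_width: 0.0491
```

```bash
python3 - <<'E'
from h import *
chain([([.4313,-.3077,.031],down(76.8))])
E
```

```text
[0.751,0.009,-0.003],[0.001,-0.005,0]
-- [ 0.431 -0.308  0.031]
```

send_rows:
  plan:
    - [[0.25,0.01,-0.005],[0,0,0]]
    - [[0.5,0.01,-0.01],[0,0,0]]
    - [[0.75,0.015,-0.015],[0,0,0]]
    - [[0.75,0.015,-0.015],[0,0,0]]
    - [[0.75,0.015,-0.015],[0,0,0]]

```text
time_s: 32.65
tcp_pos: [0.4322, -0.3098, 0.0336]
eef_rot: [-149.1, 89.7, -72.2]
contact_force: [0.2, 0.1, 1.6]
gripper_width: 0.0492
```

send_rows:
  plan:
    - [[0,0,0],[0,0,0]]
    - [[0,0,0],[0,0,0]]
    - [[0,0,0],[0,0,0]]
    - [[0,0,0],[0,0,0]]
    - [[0,0,0],[0,0,0]]
  jaw: -1
  force: 45

```text
time_s: 33.15
tcp_pos: [0.4321, -0.3098, 0.034]
eef_rot: [-148.5, 89.7, -71.6]
contact_force: [-0.7, 2.6, 4.7]
gripper_width: 0.016
```

```bash
python3 - <<'E'
from h import *
st()
p,q=tcp(); T=HUB+AY*.153
chain([([p[0],p[1],.40],None),([.49,-.16,.40],down(85)),([T[0],T[1],.40],down(93.9)),([T[0],T[1],.31],None)])
E
```

```text
{'time_s': 33.15, 'joints': [-14.317, 20.723, -32.066, 0.408, -37.054, 0.895], 'tcp_pos': [0.432, -0.31, 0.034], 'eef_rot': [-148.499, 89.708, -71.596], 'contact_force': [-0.733, 2.599, 4.704], 'moment': [0.726, 0.749, -0.014], 'gripper_width': 0.016}
  [-0.813,-0.002,-0.004],[0,0,0]
  [-0.813,-0.002,-0.004],[0,0,0]
  [-0.813,-0.002,-0.004],[0,0,0]
-- [ 0.432 -0.31   0.4  ]
  [-0.002,-0.075,0.53],[-0.09,-0.003,0.001]
  [-0.001,-0.112,0.524],[-0.09,-0.003,0.001]
-- [ 0.49 -0.16  0.4 ]
  [0,-0.272,0.714],[-0.099,0,0]
  [0,-0.326,0.691],[-0.099,0,0]
-- [0.59  0.046 0.4  ]
  [0.6,0,-0],[0,0,0]
-- [0.59  0.046 0.31 ]
```

send_rows:
  plan:
    - [[-0.15,0,0],[0,0,0]]
    - [[-0.35,0,0],[0,0,0]]
    - [[-0.55,0,0],[0,0,0]]
    - [[-0.75,0,0],[0,0,0]]
    - [[-0.82,0,0],[0,0,0]]

```text
time_s: 33.65
tcp_pos: [0.433, -0.3097, 0.1598]
eef_rot: [-127.2, 89.5, -50.3]
contact_force: [0.4, -0.3, -1.3]
gripper_width: 0.0158
```

send_rows:
  plan:
    - [[-0.15,0,0],[0,0,0]]
    - [[-0.35,0,0],[0,0,0]]
    - [[-0.55,0,0],[0,0,0]]
    - [[-0.75,0,0],[0,0,0]]
    - [[-0.82,0,0],[0,0,0]]

```text
time_s: 34.15
tcp_pos: [0.4331, -0.3093, 0.2849]
eef_rot: [-119.6, 89.4, -42.7]
contact_force: [0.6, -0.4, -1.8]
gripper_width: 0.0157
```

send_rows:
  plan:
    - [[-0.15,0,0],[0,0,0]]
    - [[-0.35,0,0],[0,0,0]]
    - [[-0.55,0,0],[0,0,0]]
    - [[-0.75,0,0],[0,0,0]]
    - [[-0.82,0,0],[0,0,0]]

```text
time_s: 34.65
tcp_pos: [0.4327, -0.3087, 0.4093]
eef_rot: [-116.6, 89.3, -39.7]
contact_force: [-0.2, 0.2, -2.2]
gripper_width: 0.0158
```

```bash
python3 - <<'E'
from h import *
st()
p=r.capture("wrist"); W=cloud(p); im=cv2.cvtColor(p["color"],cv2.COLOR_RGB2HSV); b=(im[...,0]>100)&(im[...,0]<125)&(im[...,1]>150)&(W[...,2]>.3); print("blue held px",b.sum(),np.nanmedian(W[b],0))
T=HUB+AY*.153
chain([([.49,-.16,.40],down(85)),([T[0],T[1],.40],down(93.9)),([T[0],T[1],.31],None)])
E
```

```text
{'time_s': 34.65, 'joints': [-14.117, 2.683, -1.334, 0.321, -85.315, 1.02], 'tcp_pos': [0.433, -0.309, 0.409], 'eef_rot': [-116.639, 89.259, -39.711], 'contact_force': [-0.215, 0.244, -2.184], 'moment': [0.03, -0.1, 0.024], 'gripper_width': 0.016}
blue held px 3146 [ 0.43042702 -0.32243258  0.42278326]
  [0.03,-0.073,0.526],[-0.09,-0.004,0.007]
  [0.031,-0.11,0.519],[-0.09,-0.004,0.007]
-- [ 0.49 -0.16  0.4 ]
  [0,-0.272,0.714],[-0.099,0,0]
  [0,-0.326,0.691],[-0.099,0,0]
-- [0.59  0.046 0.4  ]
  [0.6,0,-0],[0,0,0]
-- [0.59  0.046 0.31 ]
```

send_rows:
  plan:
    - [[0,-0.02,0.12],[-0.03,0,0]]
    - [[0,-0.04,0.24],[-0.05,0,0]]
    - [[0,-0.05,0.36],[-0.07,0,0]]
    - [[0,-0.07,0.48],[-0.09,0,0]]
    - [[0,-0.07,0.53],[-0.09,0,0]]

```text
time_s: 35.2
tcp_pos: [0.461, -0.2322, 0.4066]
eef_rot: [-125.1, 89.4, -44.0]
contact_force: [-1.0, -0.8, -1.7]
gripper_width: 0.0157
```

send_rows:
  plan:
    - [[0,-0.02,0.12],[-0.03,0,0]]
    - [[0,-0.04,0.24],[-0.05,0,0]]
    - [[0,-0.08,0.36],[-0.07,0,0]]
    - [[0,-0.11,0.48],[-0.09,0,0]]
    - [[0,-0.11,0.52],[-0.09,0,0]]

```text
time_s: 35.7
tcp_pos: [0.4897, -0.1565, 0.4043]
eef_rot: [-139.9, 89.6, -54.7]
contact_force: [-0.4, 0.5, -1.8]
gripper_width: 0.0154
```

send_rows:
  plan:
    - [[0,-0.05,0.14],[-0.03,0,0]]
    - [[0,-0.1,0.28],[-0.05,0,0]]
    - [[0,-0.16,0.42],[-0.07,0,0]]
    - [[0,-0.22,0.56],[-0.1,0,0]]
    - [[0,-0.27,0.71],[-0.1,0,0]]

```text
time_s: 36.2
tcp_pos: [0.539, -0.0535, 0.4026]
eef_rot: [-156.7, 89.6, -67.0]
contact_force: [-0.2, 0.3, -2.6]
gripper_width: 0.0156
```

send_rows:
  plan:
    - [[0,-0.06,0.14],[-0.03,0,0]]
    - [[0,-0.13,0.28],[-0.05,0,0]]
    - [[0,-0.19,0.42],[-0.07,0,0]]
    - [[0,-0.26,0.56],[-0.1,0,0]]
    - [[0,-0.32,0.69],[-0.1,0,0]]

```text
time_s: 36.7
tcp_pos: [0.5881, 0.0507, 0.4011]
eef_rot: [-170.9, 89.6, -76.7]
contact_force: [-0.2, -0.4, -1.4]
gripper_width: 0.0156
```

```bash
python3 - <<'E'
from h import *
st(); T=HUB+AY*.151
chain([([T[0],T[1],.32],down(93.9))])
E
```

```text
{'time_s': 36.7, 'joints': [24.142, 9.128, 4.931, 0.398, -85.879, -20.014], 'tcp_pos': [0.588, 0.051, 0.401], 'eef_rot': [-170.855, 89.595, -76.698], 'contact_force': [-0.162, -0.363, -1.425], 'moment': [0.062, -0.101, -0.043], 'gripper_width': 0.016}
  [0.541,-0.009,-0.039],[0.006,-0.009,0.001]
-- [0.59  0.044 0.32 ]
```

send_rows:
  plan:
    - [[0.15,-0.01,-0.04],[0,0,0]]
    - [[0.3,-0.01,-0.04],[0,0,0]]
    - [[0.45,-0.01,-0.04],[0,-0.009,0]]
    - [[0.54,-0.01,-0.04],[0.006,-0.009,0]]
    - [[0.54,-0.01,-0.04],[0.006,-0.009,0]]

```text
time_s: 37.2
tcp_pos: [0.5895, 0.0442, 0.318]
eef_rot: [107.6, 89.8, -158.6]
contact_force: [-0.4, 0.5, -1.5]
gripper_width: 0.0154
```

```bash
cat >> h.py <<'E'
def bar(p,zlo,zhi):
    W=cloud(p); s=W.reshape(-1,3); d=s[:,:2]-HUB; u=d@AX; v=d@AY; col=p["color"].reshape(-1,3).astype(int)
    grey=(col.max(1)-col.min(1)<30)&(col.max(1)>85)
    k=grey&(abs(u)<.04)&(v>.03)&(v<.28)&(s[:,2]>zlo)&(s[:,2]<zhi)
    for a in np.arange(.03,.28,.02):
        m=k&(v>=a)&(v<a+.02)
        if m.sum()>15: print(" v%.2f n%d u %s mid %.4f z %.4f"%(a,m.sum(),np.percentile(u[m],[3,97]).round(4),np.percentile(u[m],[3,97]).mean(),np.median(s[m,2])))
    if k.sum(): print("v range",np.percentile(v[k],[.5,99.5]).round(4))
    t=(abs(u)<.04)&(s[:,2]>.252)&(s[:,2]<.264)&(col.max(1)<70)
    for a,b in((.04,.08),(.22,.27)):
        for sg in(-1,1):
            m=t&(v>a)&(v<b)&(sg*u>0)
            if m.sum()>5: print(" tine v%.2f u %s n%d"%(a,np.percentile(u[m],[3,97]).round(4),m.sum()))
E
python3 - <<'E'
from h import *
st(); z=tcp()[0][2]-.034
for n in("wrist","scene","side"):
    p=r.capture(n); print(n); bar(p,z-.004,z+.014); save(p,n+"9.png",None if n=="wrist" else (180,90,320,230),1 if n=="wrist" else 4); orange(p)
E
```

```text
{'time_s': 37.2, 'joints': [23.216, 10.596, -3.524, -0.005, -76.038, -19.374], 'tcp_pos': [0.59, 0.044, 0.318], 'eef_rot': [107.577, 89.842, -158.583], 'contact_force': [-0.391, 0.522, -1.451], 'moment': [0.038, -0.033, 0.005], 'gripper_width': 0.015}
wrist
 v0.03 n575 u [-0.0135  0.0108] mid -0.0014 z 0.2913
 v0.05 n2397 u [-0.0133  0.011 ] mid -0.0012 z 0.2915
 v0.07 n2180 u [-0.0134  0.011 ] mid -0.0012 z 0.2915
 v0.09 n1952 u [-0.0133  0.0109] mid -0.0012 z 0.2916
 v0.11 n1697 u [-0.0134  0.0109] mid -0.0012 z 0.2917
 v0.13 n363 u [-0.014   0.0117] mid -0.0011 z 0.2916
 v0.19 n109 u [-0.014   0.0113] mid -0.0014 z 0.2919
v range [0.0458 0.2029]
 tine v0.04 u [-0.0203 -0.0168] n136
 tine v0.04 u [0.0191 0.0245] n39
no orange
scene
 v0.05 n82 u [-0.0126  0.013 ] mid 0.0002 z 0.2931
 v0.07 n41 u [-0.0123  0.0124] mid 0.0000 z 0.2931
 v0.17 n55 u [-0.0132  0.0124] mid -0.0004 z 0.2934
 v0.19 n88 u [-0.0139  0.0128] mid -0.0005 z 0.2938
 v0.21 n88 u [-0.0129  0.0135] mid 0.0003 z 0.2945
 v0.23 n90 u [-0.0129  0.0125] mid -0.0002 z 0.2939
 v0.25 n60 u [-0.0119  0.0126] mid 0.0003 z 0.2943
v range [0.048  0.2628]
 tine v0.04 u [0.0187 0.0262] n16
 tine v0.22 u [0.0209 0.0254] n12
orange n 47 47 angle med 1.67 range -2.0 5.6
side
 v0.03 n19 u [-0.0111  0.011 ] mid -0.0001 z 0.2927
 v0.05 n35 u [-0.0138  0.0088] mid -0.0025 z 0.2938
 v0.07 n38 u [-0.0145  0.0118] mid -0.0013 z 0.2938
 v0.09 n35 u [-0.0141  0.0107] mid -0.0017 z 0.2948
 v0.11 n36 u [-0.0155  0.0124] mid -0.0015 z 0.2938
 v0.19 n16 u [-0.0141  0.0009] mid -0.0066 z 0.2935
 v0.21 n28 u [-0.0133  0.0094] mid -0.0020 z 0.2944
v range [0.0441 0.2493]
 tine v0.04 u [-0.0217 -0.0152] n11
 tine v0.04 u [0.0192 0.024 ] n10
 tine v0.22 u [-0.0209 -0.0158] n8
orange n 39 39 angle med 0.95 range -2.8 6.0
```

View pics/wrist9.png

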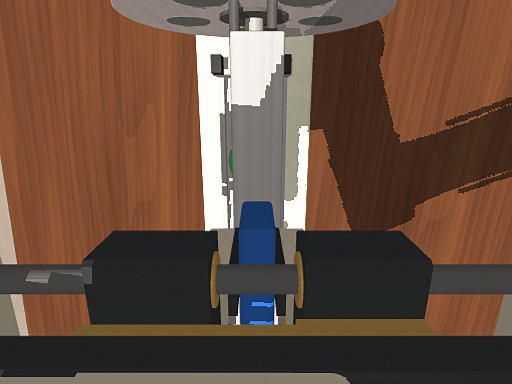

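The bar is held level and parallel to the trough, and its far end sits between the tines at (217,63) and (288,63). It needs about 2 mm towards +x.

send_rows:
  plan:
    - [[0.03,-0.017,0],[0,0,0]]
    - [[0.06,-0.017,0],[0,0,0]]
    - [[0.09,-0.017,0],[0,0,0]]
    - [[0.11,-0.017,0],[0,0,0]]
    - [[0.11,-0.017,0],[0,0,0]]

```text
time_s: 37.85
tcp_pos: [0.5931, 0.0444, 0.3043]
eef_rot: [-99.5, 89.9, -5.6]
contact_force: [0.0, 0.0, -2.0]
gripper_width: 0.0158
```

```bash
python3 - <<'E'
from h import *
st(); z=tcp()[0][2]-.034
for n in("wrist","scene"):
    p=r.capture(n); print(n); bar(p,z-.001,z+.014)
e=tcp(); print(yawnow(), ((e[0][:2]-HUB)@AX).round(4))
E
```

```text
{'time_s': 37.85, 'joints': [23.127, 11.133, -4.628, 0.051, -74.15, -19.255], 'tcp_pos': [0.593, 0.044, 0.304], 'eef_rot': [-99.477, 89.898, -5.591], 'contact_force': [0.011, 0.042, -2.046], 'moment': [0.105, -0.043, 0.061], 'gripper_width': 0.016}
wrist
 v0.03 n581 u [-0.0097  0.0146] mid 0.0025 z 0.2776
 v0.05 n2395 u [-0.0095  0.0148] mid 0.0026 z 0.2777
 v0.07 n2184 u [-0.0095  0.0148] mid 0.0026 z 0.2778
 v0.09 n1952 u [-0.0095  0.0147] mid 0.0026 z 0.2779
 v0.11 n1705 u [-0.0096  0.0147] mid 0.0026 z 0.2779
 v0.13 n361 u [-0.0102  0.0155] mid 0.0026 z 0.2780
 v0.19 n110 u [-0.0103  0.015 ] mid 0.0024 z 0.2784
v range [0.0458 0.2028]
 tine v0.04 u [-0.0206 -0.0148] n259
 tine v0.04 u [0.0191 0.0242] n36
scene
 v0.05 n77 u [-0.0092  0.0151] mid 0.0030 z 0.2783
 v0.07 n46 u [-0.0079  0.0159] mid 0.0040 z 0.2787
 v0.17 n53 u [-0.0091  0.0159] mid 0.0034 z 0.2783
 v0.19 n85 u [-0.0094  0.0153] mid 0.0030 z 0.2787
 v0.21 n87 u [-0.0095  0.0159] mid 0.0032 z 0.2790
 v0.23 n89 u [-0.0102  0.0154] mid 0.0026 z 0.2788
 v0.25 n60 u [-0.0084  0.0159] mid 0.0037 z 0.2789
v range [0.0483 0.2628]
 tine v0.04 u [0.0193 0.0255] n15
 tine v0.22 u [0.0196 0.0264] n18
93.89070417304531 0.0034
```

send_rows:
  plan:
    - [[0.04,0.003,0],[0,0,0]]
    - [[0.08,0.003,0],[0,0,0]]
    - [[0.11,0.003,0],[0,0,0]]
    - [[0.14,0.003,0],[0,0,0]]
    - [[0.14,0.003,0],[0,0,0]]

```text
time_s: 38.45
tcp_pos: [0.5927, 0.0444, 0.283]
eef_rot: [-110.4, 89.9, -16.5]
contact_force: [-0.1, -0.4, -1.9]
gripper_width: 0.016
```

```bash
python3 - <<'E'
from h import *
st(); z=tcp()[0][2]-.034
for n in("wrist","scene"):
    p=r.capture(n); print(n); bar(p,z+.002,z+.013)
save(p,"sc10.png",(190,110,310,220),5)
E
```

```text
{'time_s': 38.45, 'joints': [23.139, 11.702, -6.662, 0.055, -71.573, -19.27], 'tcp_pos': [0.593, 0.044, 0.283], 'eef_rot': [-110.386, 89.918, -16.5], 'contact_force': [-0.124, -0.397, -1.872], 'moment': [0.093, -0.075, 0.042], 'gripper_width': 0.016}
wrist
 v0.03 n585 u [-0.0101  0.0142] mid 0.0020 z 0.2563
 v0.05 n2533 u [-0.0099  0.0216] mid 0.0058 z 0.2564
 v0.07 n2185 u [-0.01    0.0143] mid 0.0022 z 0.2565
 v0.09 n1956 u [-0.01    0.0142] mid 0.0021 z 0.2566
 v0.11 n1698 u [-0.0099  0.0142] mid 0.0022 z 0.2567
 v0.13 n358 u [-0.0106  0.015 ] mid 0.0022 z 0.2566
 v0.19 n109 u [-0.0108  0.0145] mid 0.0019 z 0.2570
v range [0.0458 0.203 ]
 tine v0.04 u [-0.0206 -0.0148] n334
 tine v0.04 u [0.0191 0.0244] n60
scene
 v0.05 n74 u [-0.0091  0.0155] mid 0.0032 z 0.2575
 v0.07 n48 u [-0.0104  0.0154] mid 0.0025 z 0.2573
 v0.17 n50 u [-0.0109  0.0155] mid 0.0023 z 0.2575
 v0.19 n82 u [-0.0093  0.0154] mid 0.0031 z 0.2578
 v0.21 n81 u [-0.0095  0.0168] mid 0.0036 z 0.2575
 v0.23 n83 u [-0.0089  0.0154] mid 0.0033 z 0.2582
 v0.25 n56 u [-0.0088  0.0155] mid 0.0034 z 0.2577
v range [0.0481 0.2627]
 tine v0.04 u [-0.0206 -0.0122] n17
 tine v0.04 u [0.0202 0.0255] n13
 tine v0.22 u [-0.0215 -0.0145] n16
 tine v0.22 u [0.0193 0.0253] n15
```

View pics/sc10.png

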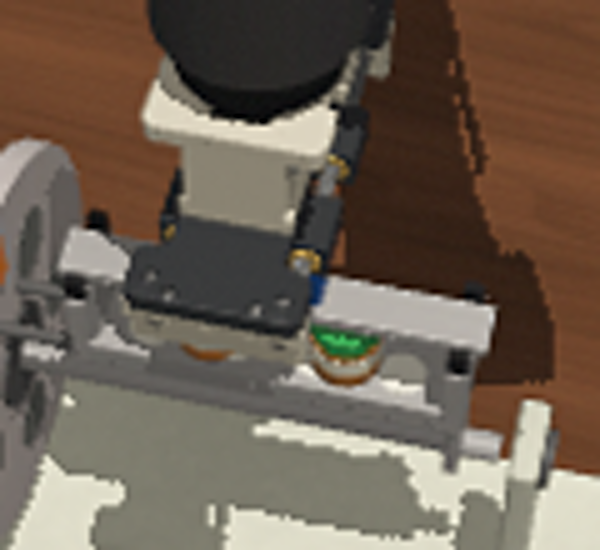

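The bar is between all four tines, about 2.5 mm above the fork floors. Lowering it and releasing.

send_rows:
  plan:
    - [[0.005,0,0],[0,0,0]]
    - [[0.01,0,0],[0,0,0]]
    - [[0.015,0,0],[0,0,0]]
    - [[0.017,0,0],[0,0,0]]
    - [[0.017,0,0],[0,0,0]]

```text
time_s: 39.05
tcp_pos: [0.5931, 0.0444, 0.2813]
eef_rot: [-99.3, 89.9, -5.4]
contact_force: [-1.2, 0.3, -2.4]
gripper_width: 0.0163
```

send_rows:
  plan:
    - [[0,0,0],[0,0,0]]
    - [[0,0,0],[0,0,0]]
    - [[0,0,0],[0,0,0]]
    - [[0,0,0],[0,0,0]]
    - [[0,0,0],[0,0,0]]
  jaw: -0.2
  force: 10

```text
time_s: 39.55
tcp_pos: [0.5931, 0.0444, 0.2814]
eef_rot: [-98.5, 89.8, -4.6]
contact_force: [-0.7, -0.1, 0.7]
gripper_width: 0.0347
```

send_rows:
  plan:
    - [[-0.1,0,0],[0,0,0]]
    - [[-0.3,0,0],[0,0,0]]
    - [[-0.5,0,0],[0,0,0]]
    - [[-0.8,0,0],[0,0,0]]
    - [[-1,0,0],[0,0,0]]

```text
time_s: 40.05
tcp_pos: [0.593, 0.0442, 0.4347]
eef_rot: [-93.6, 89.7, 0.3]
contact_force: [1.5, 0.0, 0.2]
gripper_width: 0.0351
```

send_rows:
  plan:
    - [[0,0,-0.3],[0,0,0]]
    - [[0,0,-0.6],[0,0,0]]
    - [[0,0,-0.6],[0,0,0]]
    - [[0,0,-0.6],[0,0,0]]
    - [[0,0,-0.6],[0,0,0]]

```text
time_s: 40.55
tcp_pos: [0.5991, -0.0453, 0.4346]
eef_rot: [-92.7, 89.7, 1.2]
contact_force: [-0.1, 0.2, 0.1]
gripper_width: 0.0348
```

```bash
python3 - <<'E'
from h import *
st()
for n in("wrist","scene","side"):
    p=r.capture(n); print(n); bar(p,.248,.262); orange(p); save(p,n+"11.png")
    if n!="wrist":
        W=cloud(p)
        for t in("jar0","keeper","spanner","solvent","beaker"):
            print(t,[(np.nanmedian(W[d["mask"]],0).round(3).tolist(),round(d["score"],2)) for d in r.trace(p,t)[:2]])
a=cv2.imread("pics/scene11.png")[90:280,130:350]; b=cv2.imread("pics/wrist11.png")
cv2.imwrite("pics/f.png",np.hstack([cv2.resize(a,(444,384)),cv2.resize(b,(350,384))]))
E
```

```text
{'time_s': 40.55, 'joints': [14.341, 9.924, 10.168, 0.071, -89.942, -10.447], 'tcp_pos': [0.599, -0.045, 0.435], 'eef_rot': [-92.744, 89.69, 1.15], 'contact_force': [-0.115, 0.213, 0.139], 'moment': [0.117, -0.01, -0.003], 'gripper_width': 0.035}
wrist
 v0.03 n129 u [-0.01    0.0151] mid 0.0025 z 0.2538
 v0.05 n506 u [-0.0092  0.0228] mid 0.0068 z 0.2540
 v0.07 n460 u [-0.0093  0.0153] mid 0.0030 z 0.2539
 v0.09 n443 u [-0.0095  0.0146] mid 0.0025 z 0.2539
 v0.11 n409 u [-0.0098  0.0146] mid 0.0024 z 0.2538
 v0.13 n142 u [-0.0101  0.015 ] mid 0.0024 z 0.2539
 v0.15 n68 u [-0.0102  0.0151] mid 0.0024 z 0.2538
 v0.19 n115 u [-0.0096  0.0155] mid 0.0029 z 0.2539
 v0.21 n338 u [-0.0097  0.0145] mid 0.0024 z 0.2540
 v0.23 n172 u [-0.0099  0.0145] mid 0.0023 z 0.2539
v range [0.0458 0.24  ]
 tine v0.04 u [-0.02   -0.0102] n28
 tine v0.04 u [0.0192 0.024 ] n19
orange n 263 263 angle med 1.03 range -1.8 3.8
scene
 v0.05 n74 u [-0.0104  0.0175] mid 0.0036 z 0.2540
 v0.07 n77 u [-0.0101  0.0162] mid 0.0031 z 0.2538
 v0.09 n79 u [-0.0097  0.0157] mid 0.0030 z 0.2536
 v0.11 n66 u [-0.0092  0.016
[... 933 characters left out ...]
0009 z 0.2537
 v0.09 n34 u [-0.0119  0.012 ] mid 0.0001 z 0.2533
 v0.11 n34 u [-0.0121  0.0124] mid 0.0001 z 0.2544
 v0.19 n22 u [-0.0122  0.0122] mid 0.0000 z 0.2534
 v0.21 n31 u [-0.0124  0.0117] mid -0.0003 z 0.2538
 v0.23 n34 u [-0.0123  0.0176] mid 0.0026 z 0.2537
v range [0.0448 0.258 ]
 tine v0.04 u [-0.022  -0.0149] n8
 tine v0.04 u [0.0195 0.0219] n7
 tine v0.22 u [-0.0215 -0.014 ] n7
 tine v0.22 u [0.0176 0.0214] n8
orange n 50 50 angle med 0.98 range -2.8 5.2
jar0 [([0.583, -0.001, 0.225], 0.55), ([0.573, -0.113, 0.13], 0.51)]
keeper [([0.588, 0.031, 0.255], 0.88)]
spanner [([0.725, -0.31, 0.007], 0.7)]
solvent [([0.606, 0.449, 0.053], 0.45)]
beaker [([0.604, 0.448, 0.057], 0.73)]
```

View pics/f.png

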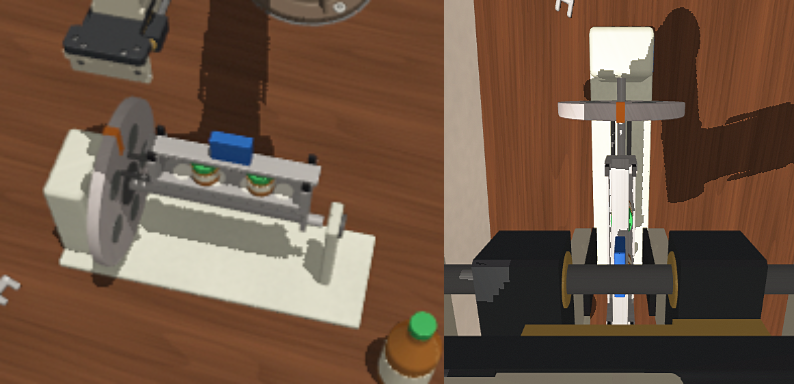

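The bar lies flat: its top is at 0.254 m along the whole length, and it sits between all tines. Both jars are under it and the mark is up at (112,135). Handing in.

```bash
python3 -c "
from plant import r
print(r.close_job())"
```

```text
the job is handed in; nothing more can be done
None
```

The rotator is ready and the job is handed in, at about 41 s on the robot's clock. `close_job` gave no verdict.

- **Wheel:** I turned it in three grips, because the second slipped about 8° short, then let it go. In the last pictures the orange mark read about 1° past vertical (1.0° from the wrist and side cameras, 1.7° from the scene camera). Fitting the trough floor from the wrist camera gave about 0.3° of tilt, before the keeper went on.
- **Jars:** Two jars were on the bench, and both stand upright in the trough about 70 mm apart. Their caps measured level at 0.241 m before the keeper covered them. None of the camera views showed a third jar.
- **Keeper bar:** It lies flat across both forks, with its top at 0.254 m along the whole length, which matches the fork floors. It sits between the tines with a few millimetres to spare on each side.
- **Other things:** In the last pictures the spanner and beaker were found where they started, with the gripper clear of everything. The solvent bottle was found in place in the scene camera. The detector's other solvent reports were misdetections on the spanner and beaker.

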